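Hang the dippers on the balance bar

TASK

Hang the three clean steel dippers from the draining board on the rack's pivoting bar, alternately left and right, so that it never tips more than about 11 degrees and is level in the end: first a small one on either side, then the large one at the outer place of the other side, then the other small one on the free place beside the first. Each hook goes between the two collars of a place; leave the mug, the jar and the canister undisturbed.

Things in the scene. Friction and masses are not known exactly. Their poses are not given: they have to be found in the camera images.
- rack: dark wood rack, fixed. Origin on the worktop under the middle of the bar; x from the robot's side to the back, y left along the bar, z up. Base plate 14 mm high (x -55..115, y -100..100 mm), column at x 63..87, y -25..25 mm, carrying a shelf board over the bar (x -2..88, y -210..210, underside z = 359 mm) with two jars on it: reach the bar from the front, tool tilted.
- bar (a joint): tilt (rad) of the steel bar, 12 mm thick, 420 mm long, pivot at its middle, z = 245 mm. 0 level, + = left (+y) end up; spring-centred (1.1 Nm/rad), damped, stops at +-0.3. One small dipper tilts it about 0.16 at an outer place, 0.09 at an inner; the large at an outer place, or both small on one side, 0.25. The large at an outer place balances two small on the other side's two places.
- left_outer (a point): hanging place on the bar, 180 mm left of the pivot: the point on top of the bar midway between two collars (24 mm in diameter, 28 mm clear between them); moves with the bar
- left_inner (a point): hanging place on the bar, 100 mm left of the pivot: the point on top of the bar midway between two collars (24 mm in diameter, 28 mm clear between them); moves with the bar
- right_inner (a point): hanging place on the bar, 100 mm right of the pivot: the point on top of the bar midway between two collars (24 mm in diameter, 28 mm clear between them); moves with the bar
- right_outer (a point): hanging place on the bar, 180 mm right of the pivot: the point on top of the bar midway between two collars (24 mm in diameter, 28 mm clear between them); moves with the bar
- dipper_large: large steel dipper, 200 mm high, 155 g: open round cup 72 x 60 mm; upright square handle 12 mm wide (y), 10 mm deep, beside it at x = -45 mm; its 8 mm round hook curls over the cup. Origin: centre of the underside, z up. Hook's inner top at x = -6, z = 192 mm (above the mass centre: hangs upright); hook tip at x = 15 mm, 21 mm below it. Goes over the bar from above.
- dipper_small_a: one of two small steel dippers, 180 mm high, 100 g: open round cup 56 x 45 mm; upright square handle 12 mm wide (y), 10 mm deep, beside it at x = -37 mm; its 8 mm round hook curls over the cup. Origin: centre of the underside, z up. Hook's inner top at x = -6, z = 172 mm (above the mass centre: hangs upright); hook tip at x = 15 mm, 21 mm below it. Goes over the bar from above.
- dipper_small_b: the other small steel dipper, 180 mm high, 100 g: open round cup 56 x 45 mm; upright square handle 12 mm wide (y), 10 mm deep, beside it at x = -37 mm; its 8 mm round hook curls over the cup. Origin: centre of the underside, z up. Hook's inner top at x = -6, z = 172 mm (above the mass centre: hangs upright); hook tip at x = 15 mm, 21 mm below it. Goes over the bar from above.
- dipper_large_hook (a point): large dipper: inner top of its hook, the point that comes to rest on top of the bar
- dipper_large_grip (a point): large dipper: centre of the straight handle 47 mm below the hook's inner top; grip here across the 12 mm width (dipper's y). The hook rises 55 mm above this point, so come with the tool tilted 25 to 45 degrees, from the handle's free side (dipper's -x)
- dipper_small_a_hook (a point): one small dipper: inner top of its hook, the point that comes to rest on top of the bar
- dipper_small_a_grip (a point): one small dipper: centre of the straight handle 47 mm below the hook's inner top; grip here across the 12 mm width (dipper's y). The hook rises 55 mm above this point, so come with the tool tilted 25 to 45 degrees, from the handle's free side (dipper's -x)
- dipper_small_b_hook (a point): other small dipper: inner top of its hook, the point that comes to rest on top of the bar
- dipper_small_b_grip (a point): other small dipper: centre of the straight handle 47 mm below the hook's inner top; grip here across the 12 mm width (dipper's y). The hook rises 55 mm above this point, so come with the tool tilted 25 to 45 degrees, from the handle's free side (dipper's -x)
- mug: bystander: small dark mug, 60x84x53 mm, on the worktop in front of the rack; origin at its underside; not to be disturbed
- jar: bystander: lidded glass jar, 62 mm across, 86 mm high, right of the rack; origin at its underside; not to be disturbed
- canister: bystander: round canister with a wooden lid, 77 mm across, 85 mm high, behind the dippers on the draining board; origin at its underside; not to be disturbed

How it is judged:
By the outcome, as a careful person would: the job done as asked, in the order asked, and still so for the second after the job is handed in, with the robot touching nothing.
It also fails if it takes over 72 s, if anything falls off the work surface, if the arm or the gripper's body presses on something with over 40 N, if the wrist force passes 120 N, or if a joint passes its speed limit or range.

ROBOT

A 6-joint arm with a two-finger parallel gripper is mounted at the origin on a cart in front of the work surface, level with it; the furniture and walls round the work are solid. World frame = base frame: x ahead of the robot, y to its left, z up, the work surface at z = 0. Lengths are in mm, angles in rad, forces in N, time in s.
With the tool pointing down it reaches from about 350 to 775 mm from the base axis. Payload 7.3 kg.
Tool frame: the origin (TCP) lies between the finger pads; the fingertips stand bot.tips_ahead ahead of it and the grasp point (between the pads) lies 6 mm ahead of it (bot.tips_ahead is the distance from the TCP to the fingertips, in mm); z points along the fingers, y is the line along which they close (so a half turn about z gives the same grasp; the last joint's range is limited). The gripper opens to 92 mm and grips with 3 to 60 N. Pads are 19 mm wide; open, the fingers measure 130 mm over their backs; the gripper's body (75 mm by 190 mm) begins 47 mm behind the grasp point.
Start: joints at [-1.491, 0.342, 1.524, -0, 1.275, -0.146], TCP at [117.561, -511.685, 251.741] pointing down, gripper open.
Joint ranges: [-2.53, 2.53], [-0.77, 2.02], [0.04, 2.7], [-1, 4.14], [0.28, 2.66], [-3.11, 3.11]. Speed limits (rad/s): [2.57, 2.57, 3.14, 3.14, 3.14, 3.14].

INTERFACE

Orientations are given as [roll, pitch, yaw] about the fixed x, y, z axes, in that order (R = Rz(yaw) Ry(pitch) Rx(roll)).
In Python, from plant import bot gives the robot as it stands. The module is installed in compiled form; this text tells all that it offers.
- The arm moves only by the tool step_arm, never from a script. Its argument "targets" is one flat list of numbers, 7 for each row, row after row: the opening, from 0 (shut) to 1 (fully open), then the shift along the tool's x, y, z each as a share of 100 mm, from -1 to 1, then the turn, a rotation vector about the tool's x, y, z each as a share of pi/4 rad, from -1 to 1. A call has 1 to 20 rows; each row is the pose to reach, as a shift and turn from the pose commanded when the call began, along the tool's axes at that moment; what a row does not reach only later rows make up. A row lasts 1/8 s, in which the tool goes at most 62.5 mm and 10.7 degrees, less where a joint would pass 70% of its speed; a pose out of reach is approached as far as the arm can. A call with a number of a shift or a turn outside -1 to 1 is refused whole. A call with a gripper value outside its range is refused whole. The fingers move at their own pace and stop on an object; the grip force is fixed at half the most. Time passes only in rows, so rows that repeat a pose let the fingers close. It gives the time, the measured TCP pose, the force, the opening and the grip force at its end, in the units of the state.
- bot.get_obs(): the state, without advancing time (a new reading comes with each control period).
- bot.capture(name): name is "side" or "top"; returns (picture, depth): 384x512x3 uint8, blue, green, red; 384x512 float32, mm along the optical axis (not along the pixel's ray), 0 where there is no reading.
- bot.camera_info(name): a dict with "fx", "fy", "cx", "cy" (pixels), "camera_from_world" (4x4, takes a point from world to camera coordinates). Camera axes: x right, y down, z forward; pixel columns grow to the right and rows downward; lengths in mm; the calibration is good to about 2 mm. A picture is of the moment at which its call begins. camera_info takes no time and is no camera call.
- bot.close_job(): hands the job in; it is judged then, once.
The state is a dict: "time": time; "joint_positions": joint angles; "dq": joint speeds; "tau": joint torques, N m; "tool_pos": TCP position; "tcp_rot": TCP orientation; "contact_force": force on the tool from outside, world axes, zero at the start; "moment": the same for the moment, N m; "grip_width": finger opening in mm; "finger_force": force on a finger pad.
Only numpy, scipy, OpenCV 4.12 (cv2) and the standard library are available. Lean on these libraries where they do the work, as an engineer would, in place of code of your own. Each camera call takes 0.05 s, during which the arm holds its last target. There are 200 camera calls.

## Working session

There is one attempt and no reset: what is moved stays moved. The work goes in short steps, Python scripts to look and compute and a tool call to move; the robot and the scene stay as the last step left them, time stands still between calls to the robot, and variables do not carry over. Pictures are saved under pics/ and viewed, at most 10 in all, crops included, and the job is handed in when it is done.

Besides the shell and the picture viewer there is one more tool, called after ">>>" in YAML: its name, and indented under it one key for each argument. step_arm: Moves the arm, as the interface text tells. Shift numbers are shares of 100 mm and turn numbers shares of pi/4 rad, none past 1 either way. Its arguments: {"type":"object","properties":{"targets":{"type":"array"}},"required":["targets"]}

```bash
mkdir -p pics
python3 - <<'E'
from plant import bot
import cv2,numpy as np
print(bot.get_obs(), bot.tips_ahead)
for n in("side","top"):
    p,d=bot.capture(n); cv2.imwrite(f"pics/{n}0.png",p); np.savez(f"{n}0.npz",p=p,d=d)
    i=bot.camera_info(n); print(n,{k:np.round(v,3) for k,v in i.items()})
E
```

```text
{'time': 0.0, 'joint_positions': array([-1.49100345e+00,  3.42694539e-01,  1.52504642e+00, -8.37539440e-06,
        1.27540405e+00, -1.45989556e-01]), 'dq': array([1.30782343e-04, 4.78281162e-04, 2.22137576e-04, 6.37005592e-05,
       1.50542038e-05, 2.02727530e-04]), 'tau': array([ 1.78129805e-03, -4.31234694e+01, -2.44226378e+01,  7.20161665e-02,
        5.59142022e-02, -1.54398749e-04]), 'tool_pos': array([ 117.52492895, -511.28144327,  251.04930645]), 'tcp_rot': array([-3.14005565e+00, -2.17899690e-04,  2.25784712e-01]), 'contact_force': array([ 0.22395268,  0.53969116, -0.26647301]), 'moment': array([0.00211767, 0.0081727 , 0.00733845]), 'finger_force': 0.0, 'grip_width': 91.87030310309672} 25.0
side {'fx': np.float64(477.14), 'fy': np.float64(477.14), 'cx': np.float64(258.645), 'cy': np.float64(197.176), 'camera_from_world': array([[-4.210000e-01, -9.070000e-01, -7.000000e-03,  1.175400e+02],
       [-6.800000e-01,  3.210000e-01, -6.590000e-01,  5.411800e+02],
       [ 6.000000e-01, -2.730000e-01, -7.520000e-01,  1.549144e+03],
       [ 0.000000e+00,  0.000000e+00,  0.000000e+00,  1.000000e+00]])}
top {'fx': np.float64(353.368), 'fy': np.float64(353.368), 'cx': np.float64(258.894), 'cy': np.float64(190.924), 'camera_from_world': array([[ 1.000000e-03, -1.000000e+00, -1.500000e-02, -1.333640e+02],
       [-9.980000e-01,  1.000000e-03, -7.000000e-02,  5.832670e+02],
       [ 7.000000e-02,  1.500000e-02, -9.970000e-01,  1.292426e+03],
       [ 0.000000e+00,  0.000000e+00,  0.000000e+00,  1.000000e+00]])}
```

View pics/side0.png

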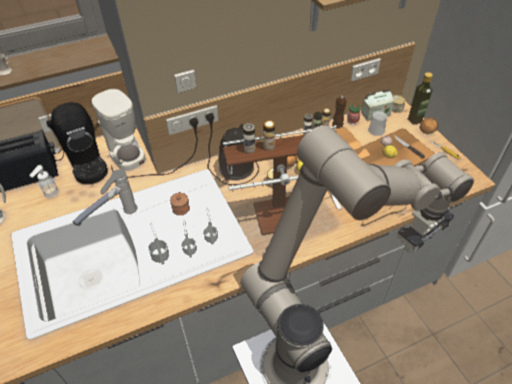

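View pics/top0.png

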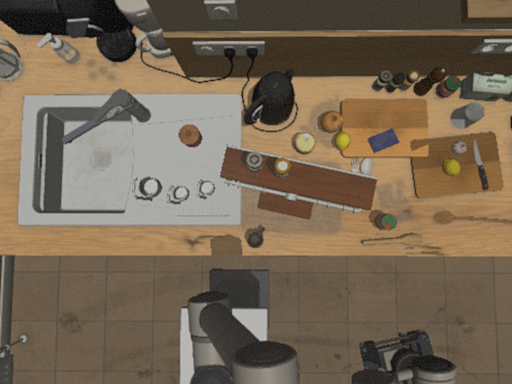

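The side view shows the large dipper at (158,248) and the small ones at (189,240) and (210,230); the bar's left half is around (255,180), its right half hidden by the arm. The top view shows the dippers at (149,187), (179,194) and (206,188), the mug at (256,237), the jar at (387,221), the canister at (190,135), and the bar along the shelf's front edge from (222,177) to (372,209).

Run:
```python
import cv2,numpy as np
s=np.load("side0.npz")["p"];t=np.load("top0.npz")["p"]
a=cv2.resize(t[170:215,125:225],(800,360),interpolation=cv2.INTER_CUBIC)[:,:]
a=cv2.resize(t[172:208,130:222],(460,180),interpolation=cv2.INTER_CUBIC)
b=cv2.resize(s[200:265,140:225],(340,260),interpolation=cv2.INTER_CUBIC)
c=cv2.resize(t[140:225,215:385],(800,400)[0:2] and (680,340),interpolation=cv2.INTER_CUBIC)
o=np.zeros((600,800,3),np.uint8); o[:180,:460]=a;o[:260,460:]=b;o[260:600,:680]=c
cv2.imwrite("pics/m1.png",o)
```

```text
(no output)
```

View pics/m1.png

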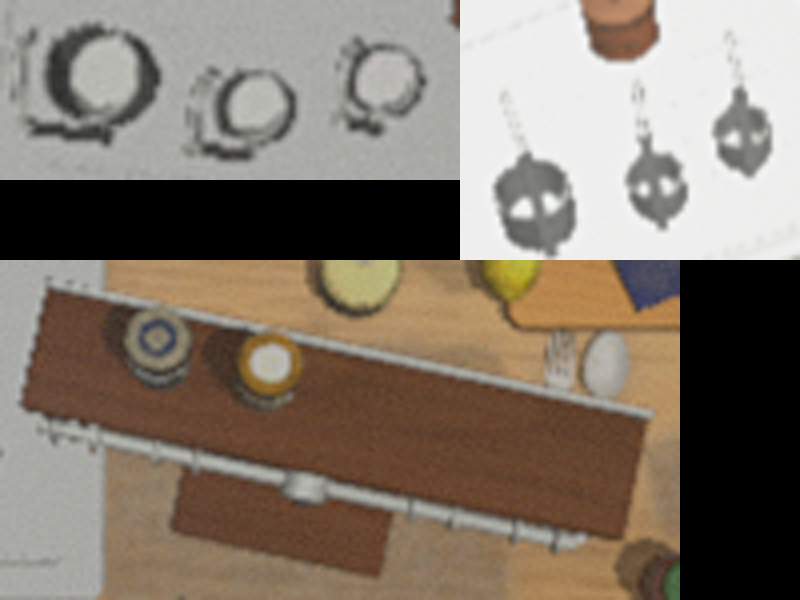

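The montage shows the bar with its collar pairs visible in the top view, the rack turned about -13°, and the dippers with bare outlines. Depth should give their shape.

```bash
cat > h.py <<'E'
import numpy as np,cv2
from plant import bot
def cloud(n,d):
    i=bot.camera_info(n);v,u=np.mgrid[:384,:512]
    T=np.linalg.inv(i["camera_from_world"])
    c=np.stack([(u-i["cx"])*d/i["fx"],(v-i["cy"])*d/i["fy"],d,np.ones_like(d)],-1)
    w=c@T.T; w=w[...,:3]; w[d<=0]=np.nan; return w
def ray(n,u,v,z):
    i=bot.camera_info(n);T=np.linalg.inv(i["camera_from_world"])
    r=T[:3,:3]@[(u-i["cx"])/i["fx"],(v-i["cy"])/i["fy"],1];o=T[:3,3]
    return o+r*(z-o[2])/r[2]
def proj(n,p):
    i=bot.camera_info(n);c=i["camera_from_world"]@np.append(p,1)
    return np.array([i["fx"]*c[0]/c[2]+i["cx"],i["fy"]*c[1]/c[2]+i["cy"]])
E
python3 - <<'E'
from h import *
np.set_printoptions(linewidth=250,suppress=True)
for n,sl in(("top",np.s_[174:206,130:222]),("side",np.s_[200:265,140:225])):
    w=cloud(n,np.load(n+"0.npz")["d"])
    if n=="top":
        z=w[sl][...,2]; print("rows174.. cols130..")
        for r in z[:]: print(' '.join('%3.0f'%x for x in r))
    q=w[sl].reshape(-1,3); q=q[~np.isnan(q[:,2])]
    print(n,"board z",np.median(q[:,2]),np.nanmax(q[:,2]))
    for lo,hi in((60,130),(130,175),(175,230)):
        print(lo,np.round(q[(q[:,2]>lo)&(q[:,2]<hi)]).astype(int).tolist()[:60])
E
```

```text
rows174.. cols130..
-167 -170   2   7   8   6   2   3 nan   3   7   5   6   8   2   6   3   3   5   4   3   5   1   9   6   4   3   2   9   2   4   0   2   1   6  -1   8   3   1   4   4   4  -7   8   2  -2   1   3   2   7   2   5   5   6   5   6   1   7  10   9   3   6   5   6   7   4   2   1   0   6  -1   2   5   8   6   5   7   2   3   2   7   8  -1   6   2   7   2   7   5   1 371 372
-167 -169   5   5   3   3   6   6   2  -2   2   1   2   4   3  -1   7   1   3   4  -0  -1   6   6   2   6   4   8   0   0   1   3   9  -2   5  -1   3   4  -1  -3   3   5   4  -0   3   0   8   3   3   7   3   2   4   0   2  -1   6   4   5  -2   2 nan   4   0   8   4   4   7   3   6   7   7   6   6   5   6   5  -2   8   9   5   5   2   6   4   1   6   2   2 371 374 375
-173 -169   2   5   5   1   2   2   3   3   0   9   1   5   5   4  69  57  64  62  -2   6   9  -3   4   6   3   3   3   7   2   6   2   7   4   6   9   8   1   3  -4   2   6  -0   6   4   4   4   4   5   4  -1  -0   4  -1   6   3   4   3   2   6   3   1  -0   6   2   7   7   3  -0   1   5   2  -0   6  -2   6   1   4   4  -2   4   2   8   
[... 16039 characters left out ...]
9], [595, 274, 198], [590, 271, 202], [554, 164, 185], [589, 276, 200], [588, 272, 199], [586, 269, 199], [553, 164, 180], [582, 274, 201], [583, 270, 198], [552, 165, 176], [581, 275, 196], [576, 272, 201], [545, 167, 179], [546, 164, 177], [577, 276, 196], [573, 273, 199], [576, 269, 193], [572, 274, 195], [572, 271, 194], [569, 275, 194], [568, 272, 193], [569, 276, 189], [566, 273, 191], [567, 270, 187], [560, 274, 193], [564, 271, 186], [563, 275, 184], [557, 272, 189], [557, 277, 186], [554, 273, 188], [559, 270, 180], [551, 275, 186], [549, 272, 187], [554, 275, 177], [547, 273, 184], [547, 269, 182], [548, 277, 179], [545, 274, 181], [545, 270, 179], [542, 278, 182], [542, 272, 178]]
```

Run:
```python
from h import *
np.set_printoptions(suppress=True,precision=1)
W={n:cloud(n,np.load(n+"0.npz")["d"]) for n in("top","side")}
allp=np.concatenate([w.reshape(-1,3) for w in W.values()])
tp=W["top"].reshape(-1,3)
for nm,yl,zt in(("right",(45,95),120),("mid",(135,190),120),("large",(255,290),130)):
  for k,w in W.items():
    q=w.reshape(-1,3); q=q[(q[:,0]>510)&(q[:,0]<640)&(q[:,1]>yl[0])&(q[:,1]<yl[1])&(q[:,2]>zt)&(q[:,2]<215)]
    vx,vy,x0,y0=cv2.fitLine(q[:,:2].astype(np.float32),cv2.DIST_HUBER,0,.01,.01).ravel()
    if vx<0:vx,vy=-vx,-vy
    t=(q[:,:2]-[x0,y0])@[vx,vy]; a,b=np.percentile(t,[2,98])
    print(nm,k,len(q),"yaw",np.degrees(np.arctan2(vy,vx)),"ends",x0+a*vx,y0+a*vy,x0+b*vx,y0+b*vy,"ztop",np.percentile(q[:,2],[90,97]))
  # cup rim circle
rim=lambda c,r,z:None
t=W["top"]
for nm,px in(("right",(206,188)),("mid",(180,194)),("large",(148,187))):
    z0=60 if nm=="large" else 45
    u,v=px; s=t[v-14:v+15,u-14:u+15].reshape(-1,3); s=s[(s[:,2]>z0-1)&(s[:,2]<z0+10)]
    (cx,cy),r=cv2.minEnclosingCircle(s[:,:2].astype(np.float32)); print(nm,"rim",cx,cy,r,np.median(s[:,2]))
print("board z",[np.nanmedian(w[(abs(w[...,0]-520)<20)&(abs(w[...,1]-120)<60)][:,2]) for w in W.values()],
 "wood z",[np.nanmedian(w[(abs(w[...,0]-420)<20)&(abs(w[...,1]-120)<60)][:,2]) for w in W.values()])
cols={}
for nm,u,v in(("LO",229.3,182.5),("LO",239.3,184.3),("LI",255,188),("LI",264.3,190),("P",291.3,197),("RI",317.8,202),("RI",327.5,204.5),("RO",343.5,208),("RO",353.8,210)):
    cols.setdefault(nm,[]).append(ray("top",u,v,248 if nm!="P" else 262))
m={k:np.mean(v,0) for k,v in cols.items()}
for k in m: print(k,m[k])
d=m["LO"]-m["RO"]; print("len",np.linalg.norm(d),"rack yaw",np.degrees(np.arctan2(-d[0],d[1])))
for k,c in(("mug",(256,237,40)),("jar",(387,221,80))): print(k,ray("top",*c), W["top"][c[1],c[0]])
# bar points from depth along image line
for u in(234,247,260,275,322,335,348):
    v=int(round(np.interp(u,[229,354],[182.5,210]))); s=W["top"][v-3:v+4,u]; s=s[(s[:,2]>225)&(s[:,2]<275)]; print(u,s.mean(0),len(s))
```

```text
right top 54 yaw -7.9262395 ends 555.1461672993984 67.22349930461206 612.2250495409294 59.27650470739923 ztop [181.6 184.5]
right side 54 yaw -10.915189 ends 543.4783537893622 73.36082521367798 599.7653575844846 62.5061806328468 ztop [178.5 183.6]
mid top 61 yaw -11.486327 ends 536.5498428562254 164.7915063349708 591.8861991142516 153.54694858562067 ztop [181.  183.2]
mid side 60 yaw -14.730918 ends 528.120004093104 170.46234658386112 577.8492946678269 157.38742594192198 ztop [177.2 180.7]
large top 77 yaw 0.9473049 ends 549.632081386235 267.7127271033658 613.5199395588955 268.7691191154568 ztop [201.1 204.8]
large side 65 yaw -2.491432 ends 540.1338528237529 274.378332338357 595.3808060484137 271.9744754554057 ztop [199.1 201.1]
right rim 595.2037963867188 62.59291458129883 28.89081382751465 48.418228274813146
mid rim 570.6549072265625 157.8166961669922 33.30265426635742 47.86365213925092
large rim 595.0072021484375 269.69366455078125 40.08940887451172 63.70280355445675
board z [np.float64(4.0510978485735905), np.float64(2.861242504252914)] wood z [np.float64(0.3902846402170326), np.float64(-3.037571363400275)]
LO [590.4 -61.3 248. ]
LI [ 573.1 -139.2  248. ]
P [ 547.7 -234.9  262. ]
RI [ 529.4 -331.3  248. ]
RO [ 511.9 -409.9  248. ]
len 357.36449216107593 rack yaw -12.685664639554538
mug [ 414.5 -123.3   40. ] [ 412.9 -122.6   12.7]
jar [ 473.2 -582.8   80. ] [ 473.3 -580.7   86.1]
234 [593.1 -60.4 248.6] 4
247 [ 583.7 -100.5  250.2] 4
260 [ 574.5 -140.3  249.5] 4
275 [ 565.2 -186.1  250.5] 4
322 [ 534.7 -329.5  247.3] 4
335 [ 525.5 -368.2  250.8] 4
348 [ 516.4 -407.7  249.5] 4
```

Run:
```python
from h import *
W={n:cloud(n,np.load(n+"0.npz")["d"]) for n in("top","side")}
for nm,yl,H,hx in(("right",(45,95),180,37),("mid",(135,190),180,37),("large",(255,290),200,45)):
  for k,w in W.items():
    q=w.reshape(-1,3); q=q[(q[:,0]>500)&(q[:,0]<640)&(q[:,1]>yl[0])&(q[:,1]<yl[1])]
    hk=q[(q[:,2]>H-14)&(q[:,2]<H+12)]; hd=q[(q[:,2]>75)&(q[:,2]<H-45)]
    vx,vy,x0,y0=cv2.fitLine(hk[:,:2].astype(np.float32),cv2.DIST_HUBER,0,.01,.01).ravel()
    if vx<0:vx,vy=-vx,-vy
    t=(hk[:,:2]-[x0,y0])@[vx,vy]; a,b=np.percentile(t,[3,97])
    u=(hd[:,:2]-[x0,y0])@[vx,vy]; n=(hd[:,:2]-[x0,y0])@[-vy,vx]
    print(nm,k,"hook n",len(hk),"yaw %.1f"%np.degrees(np.arctan2(vy,vx)),"c %.1f %.1f"%(x0,y0),"t %.1f %.1f"%(a,b),
      "| handle n",len(hd),"mean %.1f %.1f"%tuple(hd.mean(0)[:2]),"t",np.percentile(u,[5,50,95]).round(1),"n",np.percentile(n,[5,50,95]).round(1))
```

```text
right top hook n 37 yaw -10.4 c 586.7 63.6 t -24.3 23.4 | handle n 10 mean 558.3 64.2 t [-31.9 -28.1 -23.6] n [-5.6 -5.2 -1.3]
right side hook n 23 yaw -8.7 c 573.6 67.3 t -15.7 27.4 | handle n 34 mean 548.9 72.4 t [-29.  -25.7 -19.3] n [-4.2  1.3  6.2]
mid top hook n 41 yaw -13.0 c 566.8 159.3 t -21.6 23.3 | handle n 15 mean 540.1 161.7 t [-31.2 -27.  -21.8] n [-5.3 -4.  -1.3]
mid side hook n 27 yaw -14.9 c 553.1 163.7 t -19.1 26.3 | handle n 34 mean 530.6 169.6 t [-27.6 -22.7 -21.2] n [-5.6 -0.4  5.5]
large top hook n 50 yaw -3.6 c 584.8 269.3 t -28.2 28.5 | handle n 25 mean 553.6 266.6 t [-35.2 -30.8 -26.5] n [-6.4 -5.  -1.7]
large side hook n 26 yaw -1.7 c 574.8 272.9 t -22.0 22.3 | handle n 49 mean 543.0 274.3 t [-36.5 -31.6 -28. ] n [-4.8  0.4  5.9]
```

```bash
cat > plan.py <<'E'
from h import *
from scipy.spatial.transform import Rotation as Ro
ex=lambda yaw:np.array([np.cos(np.radians(yaw)),np.sin(np.radians(yaw)),0])
def rot(yaw,tilt):
    e=ex(yaw);t=np.radians(tilt);k=np.array([0,0,1.])
    z=np.sin(t)*e-np.cos(t)*k;x=np.cos(t)*e+np.sin(t)*k
    return Ro.from_matrix(np.stack([x,np.cross(z,x),z],1))
def tcp(grip,yaw,tilt,back=0):   # TCP for grasp point at grip, drawn back along the tool
    return np.array(grip)-rot(yaw,tilt).apply([0,0,6+back])
def now():
    o=bot.get_obs(); return o["tool_pos"],Ro.from_euler("xyz",o["tcp_rot"])
def plan(wps,start=None,maxd=60):
    """wps: (tcp pos, yaw, tilt, opening[, extra rows])"""
    p,R=start or now()
    for w in wps:
        tp,T=np.array(w[0],float),rot(w[1],w[2]); p0,R0=p,R
        s=max(np.abs(R0.inv().apply(tp-p0)).max()/97, (R0.inv()*T).magnitude()/(np.pi/4*.97)); N=max(1,int(np.ceil(s)))
        while True:
            tot=[];pp,RR=p0,R0;ok=True
            rv=(R0.inv()*T).as_rotvec()
            for i in range(1,N+1):
                q=p0+(tp-p0)*i/N; Q=R0*Ro.from_rotvec(rv*i/N)
                sh=np.round(RR.inv().apply(q-pp)/100,2 if i<N else 3); tu=np.round((RR.inv()*Q).as_rotvec()/(np.pi/4),2)
                ok&=np.abs(sh).max()<=1
                n=int(max(np.ceil(np.linalg.norm(sh)*100/maxd),np.ceil(np.linalg.norm(tu)*45/9.5),1)) + (w[4] if len(w)>4 and i==N else 0)
                tot.append((n,[w[3],*sh.tolist(),*tu.tolist()])); pp=pp+RR.apply(sh*100); RR=RR*Ro.from_rotvec(tu*np.pi/4)
            if ok:break
            N+=1
        p,R=pp,RR
        for n,r in tot: print(n,"x",r,"->",p.round(0) if r is tot[-1][1] else "")
    return p,R
E
python3 - <<'E'
from plan import *
y=-10;g=np.array([557,69.,138])+4*np.array([np.sin(np.radians(y)),-np.cos(np.radians(y)),0])
plan([([270,-420,260],5,0,.5),([390,-240,260],0,10,.5),([450,-60,260],-5,25,.5),(tcp(g,y,35,100),y,35,.5,2)])
E
```

```text
2 x [0.5, 0.85, -0.27, -0.04, -0.0, -0.0, 0.09] -> 
2 x [0.5, 0.819, -0.338, -0.048, -0.0, -0.0, 0.09] -> [ 270. -420.  260.]
2 x [0.5, 0.67, -0.85, 0.0, -0.01, 0.11, 0.05] -> 
2 x [0.5, 0.641, -0.868, 0.053, -0.0, 0.11, 0.06] -> [ 390. -240.  260.]
2 x [0.5, 0.29, -0.9, 0.05, -0.02, 0.17, 0.05] -> 
2 x [0.5, 0.253, -0.913, 0.077, -0.01, 0.17, 0.05] -> [450. -60. 260.]
2 x [0.5, 0.08, -0.69, 0.24, -0.03, 0.11, 0.05] -> 
4 x [0.5, 0.038, -0.707, 0.22, -0.03, 0.11, 0.05] -> [496.  76. 225.]
```

>>> step_arm:
  targets: [0.5,0.85,-0.27,-0.04,0,0,0.09,0.5,0.85,-0.27,-0.04,0,0,0.09,0.5,0.85,-0.27,-0.04,0,0,0.09]

```text
time: 0.48
tool_pos: [195.6, -465.4, 255.6]
tcp_rot: [-3.141, -0.0, 0.158]
contact_force: [-0.4, 0.0, 0.3]
grip_width: 66.3
finger_force: 0.0
```

>>> step_arm:
  targets: [0.5,0.82,-0.34,-0.05,0,0,0.09,0.5,0.82,-0.34,-0.05,0,0,0.09,0.5,0.82,-0.34,-0.05,0,0,0.09]

```text
time: 0.85
tool_pos: [270.6, -419.8, 260.6]
tcp_rot: [3.142, 0.0, 0.087]
contact_force: [-1.0, 0.8, 0.6]
grip_width: 46.0
finger_force: 0.0
```

>>> step_arm:
  targets: [0.5,0.67,-0.85,0,-0.01,0.11,0.05,0.5,0.67,-0.85,0,-0.01,0.11,0.05,0.5,0.67,-0.85,0,-0.01,0.11,0.05]

```text
time: 1.23
tool_pos: [329.6, -328.8, 260.7]
tcp_rot: [3.135, -0.086, 0.047]
contact_force: [0.3, -0.5, 0.3]
grip_width: 46.2
finger_force: 0.0
```

>>> step_arm:
  targets: [0.5,0.64,-0.87,0.05,0,0.11,0.06,0.5,0.64,-0.87,0.05,0,0.11,0.06,0.5,0.64,-0.87,0.05,0,0.11,0.06]

```text
time: 1.6
tool_pos: [390.1, -239.7, 260.7]
tcp_rot: [3.141, -0.173, 0.001]
contact_force: [-0.3, -0.2, 0.2]
grip_width: 45.7
finger_force: 0.0
```

>>> step_arm:
  targets: [0.5,0.29,-0.9,0.05,-0.02,0.17,0.05,0.5,0.29,-0.9,0.05,-0.02,0.17,0.05,0.5,0.29,-0.9,0.05,-0.02,0.17,0.05]

```text
time: 1.98
tool_pos: [419.3, -150.5, 260.8]
tcp_rot: [3.134, -0.306, -0.04]
contact_force: [1.0, 0.4, -0.7]
grip_width: 45.6
finger_force: 0.0
```

>>> step_arm:
  targets: [0.5,0.25,-0.91,0.08,-0.01,0.17,0.05,0.5,0.25,-0.91,0.08,-0.01,0.17,0.05,0.5,0.25,-0.91,0.08,-0.01,0.17,0.05]

```text
time: 2.35
tool_pos: [450.2, -60.9, 260.2]
tcp_rot: [3.141, -0.44, -0.081]
contact_force: [0.0, -0.5, -0.4]
grip_width: 46.0
finger_force: 0.0
```

>>> step_arm:
  targets: [0.5,0.08,-0.69,0.24,-0.03,0.11,0.05,0.5,0.08,-0.69,0.24,-0.03,0.11,0.05]

```text
time: 2.6
tool_pos: [473.2, 6.1, 241.1]
tcp_rot: [3.138, -0.526, -0.129]
contact_force: [0.1, -0.3, 0.3]
grip_width: 46.2
finger_force: 0.0
```

>>> step_arm:
  targets: [0.5,0.04,-0.71,0.22,-0.03,0.11,0.05,0.5,0.04,-0.71,0.22,-0.03,0.11,0.05,0.5,0.04,-0.71,0.22,-0.03,0.11,0.05,0.5,0.04,-0.71,0.22,-0.03,0.11,0.05]

```text
time: 3.1
tool_pos: [497.2, 74.2, 224.3]
tcp_rot: [3.139, -0.612, -0.173]
contact_force: [-0.2, 0.9, 0.1]
grip_width: 46.0
finger_force: 0.0
```

Run:
```python
from plan import *
o=bot.get_obs();print(o["time"],o["tool_pos"],o["tcp_rot"],o["joint_positions"].round(2),o["contact_force"])
p,d=bot.capture("side");t,_=bot.capture("top"); np.savez("s1.npz",p=p,d=d,t=t)
y=-10;g=np.array([557,69.,138])+4*np.array([np.sin(np.radians(y)),-np.cos(np.radians(y)),0])
plan([(tcp(g,y,35),y,35,.5,2)])
a=cv2.resize(p[185:270,140:260],(480,340));b=cv2.resize(t[150:250,130:260],(312,240))
im=np.zeros((580,480,3),np.uint8);im[:340]=a;im[340:,:312]=b;cv2.imwrite("pics/a1.png",im)
```

```text
3.1 [497.15503768  74.2290953  224.30841473] [ 3.13856273 -0.61211954 -0.17311612] [ 0.08  0.12  2.08 -0.42  0.37  2.17] [-0.16900258  0.9375146   0.12432724]
1 x [0.5, -0.0, -0.01, 0.5, 0.0, -0.0, -0.0] -> 
3 x [0.5, -0.008, -0.009, 0.495, 0.0, -0.0, -0.0] -> [553.  66. 143.]
```

View pics/a1.png

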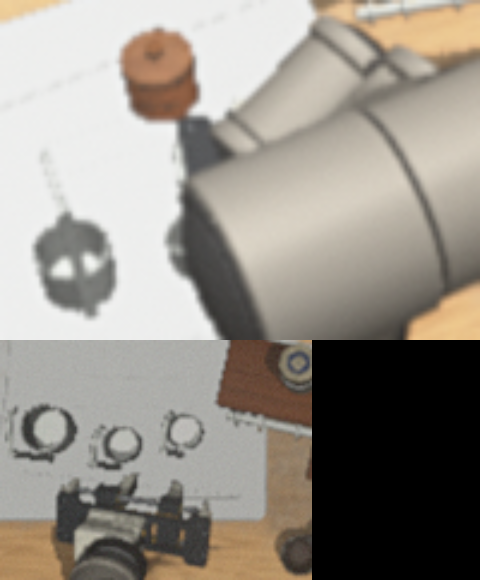

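The crop shows the gripper in front of the right-hand small dipper (gap centre at about top pixel (193,205)), canister clear. Joint 5 is at 0.37, close to its limit, so I'll advance halfway and check.

>>> step_arm:
  targets: [0.5,0,-0.01,0.5,0,0,0,0.5,0,-0.01,0.5,0,0,0]

```text
time: 3.45
tool_pos: [525.5, 70.7, 184.0]
tcp_rot: [3.134, -0.603, -0.175]
contact_force: [-0.6, 0.2, 0.7]
grip_width: 46.1
finger_force: 0.0
```

Run:
```python
from plan import *
o=bot.get_obs();print(o["time"],o["tool_pos"],o["tcp_rot"],o["joint_positions"].round(3),o["contact_force"])
y=-10;g=np.array([557,69.,138])+4*np.array([np.sin(np.radians(y)),-np.cos(np.radians(y)),0])
plan([(tcp(g,y,35),y,35,.5,2)])
```

```text
3.45 [525.48431924  70.67243132 183.99485802] [ 3.13446799 -0.60332064 -0.17533162] [ 0.069  0.237  2.072 -0.541  0.284  2.297] [-0.62530511  0.17390717  0.72078648]
3 x [0.5, -0.003, -0.002, 0.496, 0.01, 0.01, -0.0] -> [553.  66. 143.]
```

```bash
cat > kin.py <<'E'
from plan import *
from scipy.optimize import least_squares,fsolve
D=[([117.56,-511.68,251.74],[np.pi,0,.2258],.342,1.524),([497.155,74.229,224.308],[3.1386,-.6121,-.1731],.12,2.08),([525.48,70.67,183.99],[3.1345,-.6033,-.1753],.237,2.072)]
def wr(p,R,L): w=np.array(p)-L*R.apply([0,0,1]);return np.hypot(w[0],w[1]),w[2]
def res(v):
    d,a,b,L,e=v;o=[]
    for p,r,q2,q3 in D:
        rr,z=wr(p,Ro.from_euler("xyz",r),L)
        o+=[a*np.sin(q2)+b*np.sin(q2+q3)+e-rr, d+a*np.cos(q2)+b*np.cos(q2+q3)-z]
    return o
S=least_squares(lambda v:np.append(res(v),v[4]*.05),[300,400,400,250,0]);V=S.x
def q5(p,yaw,tilt):
    d,a,b,L,e=V;R=rot(yaw,tilt);rr,z=wr(p,R,L)
    q=fsolve(lambda q:[a*np.sin(q[0])+b*np.sin(q[0]+q[1])+e-rr,d+a*np.cos(q[0])+b*np.cos(q[0]+q[1])-z],[.3,2.])
    w=np.array(p)-L*R.apply([0,0,1]);h=w[:2]/np.hypot(*w[:2]);s=q.sum()
    f=np.array([*(h*np.sin(s)),np.cos(s)]);return np.arccos(f@R.apply([0,0,1])),q
E
python3 - <<'E'
from kin import *
print(V.round(1),np.round(S.fun,1))
for p,r,a,b in D[1:]: print(q5(p,-10,35))
g=[557,69,138]
for gz in(128,138):
  for t in(20,25,30,35):
    print(gz,t,[np.round(q5(tcp((x,y,gz+dz),yw,t),yw,t)[0],2) for x,y,yw,dz in((557,69,-10,0),(557,69,-4,0),(540,165,-13,0),(553,271,-3,20))])
for nm,x,y in(("LI",573,-139),("LO",591,-61),("RO",512,-410)):
    print(nm,[(t,np.round(q5(tcp((x-30,y+7,250),-12.7,t),-12.7,t)[0],2)) for t in(25,30,35)])
E
```

```text
[142.  470.4 326.1 237.5  54.7] [-0.5  1.1 -1.3 -1.5  1.7  0.3  2.7]
(np.float64(0.45151564899893865), array([0.1202524, 2.0734459]))
(np.float64(0.3419422464893685), array([0.23240962, 2.08433548]))
128 20 [np.float64(0.52), np.float64(0.5), np.float64(0.59), np.float64(0.71)]
128 25 [np.float64(0.41), np.float64(0.37), np.float64(0.51), np.float64(0.61)]
128 30 [np.float64(0.31), np.float64(0.25), np.float64(0.45), np.float64(0.53)]
128 35 [np.float64(0.25), np.float64(0.17), np.float64(0.42), np.float64(0.47)]
138 20 [np.float64(0.55), np.float64(0.53), np.float64(0.62), np.float64(0.73)]
138 25 [np.float64(0.44), np.float64(0.4), np.float64(0.54), np.float64(0.64)]
138 30 [np.float64(0.33), np.float64(0.28), np.float64(0.47), np.float64(0.55)]
138 35 [np.float64(0.26), np.float64(0.18), np.float64(0.44), np.float64(0.49)]
LI [(25, np.float64(0.72)), (30, np.float64(0.59)), (35, np.float64(0.46))]
LO [(25, np.float64(0.73)), (30, np.float64(0.61)), (35, np.float64(0.48))]
RO [(25, np.float64(0.88)), (30, np.float64(0.78)), (35, np.float64(0.69))]
```

Run:
```python
from plan import *
y=-10;g=np.array([557,69.,140])+5*np.array([np.sin(np.radians(y)),-np.cos(np.radians(y)),0])
plan([(tcp(g,y,25,50),y,25,.5,1),(tcp(g,y,25),y,25,.5,2)],maxd=35)
```

```text
2 x [0.5, 0.101, 0.012, -0.012, 0.01, -0.21, -0.0] -> [533.  68. 191.]
4 x [0.5, -0.001, -0.0, 0.5, -0.0, -0.0, -0.0] -> [554.  65. 145.]
```

>>> step_arm:
  targets: [0.5,0.1,0.01,-0.01,0.01,-0.21,0,0.5,0.1,0.01,-0.01,0.01,-0.21,0,0.5,0.1,0.01,-0.01,0.01,-0.21,0]

```text
time: 3.82
tool_pos: [534.1, 69.6, 195.4]
tcp_rot: [-3.136, -0.449, -0.176]
contact_force: [-0.3, -0.0, -0.2]
grip_width: 46.0
finger_force: 0.0
```

>>> step_arm:
  targets: [0.5,0,0,0.25,0,0,0,0.5,0,0,0.5,0,0,0,0.5,0,0,0.5,0,0,0,0.5,0,0,0.5,0,0,0]

```text
time: 4.32
tool_pos: [553.8, 67.0, 149.1]
tcp_rot: [-3.137, -0.445, -0.174]
contact_force: [0.0, 0.7, -0.9]
grip_width: 45.9
finger_force: 0.0
```

Run:
```python
from plan import *
o=bot.get_obs();print(o["tool_pos"],o["tcp_rot"],o["joint_positions"].round(3),o["contact_force"])
p,d=bot.capture("side");t,_=bot.capture("top")
a=cv2.resize(p[185:270,140:260],(480,340));b=cv2.resize(t[160:220,130:230],(400,240))
im=np.zeros((580,480,3),np.uint8);im[:340]=a;im[340:,:400]=b;cv2.imwrite("pics/a2.png",im)
```

```text
[553.81313786  66.98361051 149.13145957] [-3.13740525 -0.44546655 -0.17433907] [ 0.026  0.354  1.933 -0.2    0.424  1.935] [ 0.02982425  0.71966677 -0.9051847 ]
```

View pics/a2.png

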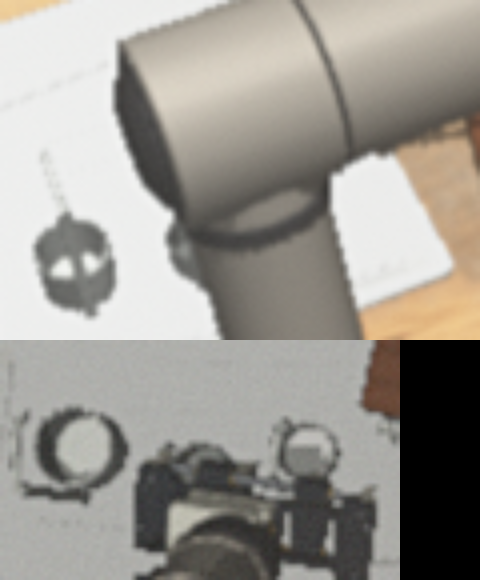

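The fingers straddle the handle near montage (271,484), and the middle and large dippers are undisturbed. I'll go 4 mm deeper, then close and lift slightly.

>>> step_arm:
  targets: [0.5,0,0,0.04,0,0,0,0,0,0,0.04,0,0,0,0,0,0,0.04,0,0,0,0,0,0,0.04,0,0,0,0,0,0,0.04,0,0,0,0,0,0,0.04,0,0,0]

```text
time: 5.18
tool_pos: [555.7, 66.8, 144.7]
tcp_rot: [-3.137, -0.444, -0.174]
contact_force: [-0.4, -0.7, 0.5]
grip_width: 11.6
finger_force: 29.9
```

Run:
```python
from plan import *
o=bot.get_obs();print(o["tool_pos"],o["tcp_rot"],o["grip_width"],o["finger_force"],o["contact_force"])
p=o["tool_pos"]
plan([(p+[0,0,60],-10,25,0,1),(p+[-25,0,175],-10,25,0,2)])
```

```text
[555.72689685  66.83716053 144.72663623] [-3.1374036  -0.44432519 -0.1742893 ] 11.602997219516226 29.925945103168488 [-0.39355239 -0.6974597   0.45714645]
3 x [0, 0.258, -0.002, -0.542, -0.01, -0.01, 0.0] -> [556.  67. 205.]
1 x [0, 0.13, 0.02, -0.57, 0.0, -0.0, 0.0] -> 
3 x [0, 0.133, 0.027, -0.576, 0.0, -0.0, 0.0] -> [531.  67. 320.]
```

Run:
```python
from kin import *
y=-12.7;e=ex(y)
LI=np.array([540.5,-130.7,265.7])
for p in ([556,67,205],[520,50,275],LI-65*e,LI,LI-[0,0,50]): print(np.round(q5(p,y,25),2))if 0 else print(q5(p,y,25)[0].round(2),end=" ")
print()
plan([([555.7,66.8,205],-10,25,0,1),([505,55,265],y,25,0,1),(LI-65*e,y,25,0,3)])
```

```text
0.63 0.81 0.72 0.75 0.6 
3 x [0, 0.259, -0.002, -0.544, -0.01, -0.01, 0.0] -> [556.  67. 205.]
3 x [0, -0.18, 0.207, -0.746, -0.02, -0.0, 0.05] -> [505.  55. 265.]
2 x [0, 0.05, 0.87, 0.02, -0.0, -0.0, 0.0] -> 
5 x [0, 0.041, 0.864, 0.017, -0.0, -0.0, 0.0] -> [ 477. -116.  266.]
```

>>> step_arm:
  targets: [0,0.13,0,-0.27,0,0,0,0,0.26,0,-0.54,0,0,0,0,0.26,0,-0.54,0,0,0]

```text
time: 5.55
tool_pos: [557.2, 66.6, 206.9]
tcp_rot: [-3.136, -0.449, -0.175]
contact_force: [1.2, 0.2, -0.5]
grip_width: 11.6
finger_force: 29.9
```

>>> step_arm:
  targets: [0,-0.06,0.07,-0.25,-0.01,0,0.02,0,-0.12,0.14,-0.5,-0.02,0,0.03,0,-0.18,0.21,-0.75,-0.02,0,0.05,0,-0.18,0.21,-0.75,-0.02,0,0.05]

```text
time: 6.05
tool_pos: [504.1, 53.9, 264.6]
tcp_rot: [-3.134, -0.445, -0.218]
contact_force: [-0.6, 0.2, -1.3]
grip_width: 11.9
finger_force: 29.9
```

>>> step_arm:
  targets: [0,0.03,0.43,0.01,0,0,0,0,0.05,0.87,0.02,0,0,0,0,0.05,0.87,0.02,0,0,0]

```text
time: 6.42
tool_pos: [490.9, -34.7, 262.4]
tcp_rot: [-3.135, -0.442, -0.222]
contact_force: [0.5, -1.1, -0.1]
grip_width: 11.8
finger_force: 30.0
```

>>> step_arm:
  targets: [0,0.02,0.43,0.01,0,0,0,0,0.04,0.86,0.02,0,0,0,0,0.04,0.86,0.02,0,0,0,0,0.04,0.86,0.02,0,0,0]

```text
time: 6.92
tool_pos: [477.3, -116.5, 262.5]
tcp_rot: [-3.134, -0.442, -0.218]
contact_force: [0.4, 0.1, -0.6]
grip_width: 11.6
finger_force: 30.0
```

```bash
cat > look.py <<'E'
from kin import *
import sys
def look(fn,sb,tb,sw=480,tw=480):
    o=bot.get_obs();print("t",o["time"],o["tool_pos"].round(1),o["tcp_rot"].round(3),"q5",o["joint_positions"][4].round(2),"F",o["contact_force"].round(1),"g",round(o["grip_width"],1),round(o["finger_force"],1))
    r=[]
    for n,(u0,v0,u1,v1),w in(("side",sb,sw),("top",tb,tw)):
        p,d=bot.capture(n);np.savez("cur_"+n,p=p,d=d)
        if fn:
            r.append(cv2.resize(p[v0:v1,u0:u1],(w,int(w*(v1-v0)/(u1-u0))),interpolation=cv2.INTER_CUBIC))
    if fn:
        im=np.zeros((sum(x.shape[0] for x in r),max(sw,tw),3),np.uint8);k=0
        for x in r: im[k:k+x.shape[0],:x.shape[1]]=x;k+=x.shape[0]
        cv2.imwrite(fn,im)
E
python3 - <<'E'
from look import *
look("pics/a3.png",(200,130,340,230),(200,150,320,230),420,400)
y=-12.7;LI=np.array([540.5,-130.7,265.7]);plan([(LI,y,25,0,2)])
E
```

```text
t 6.925 [ 477.3 -116.5  262.5] [-3.134 -0.442 -0.218] q5 0.72 F [ 0.4  0.1 -0.6] g 11.6 30.0
4 x [0, 0.597, 0.011, 0.253, -0.01, -0.01, 0.01] -> [ 541. -131.  266.]
```

View pics/a3.png

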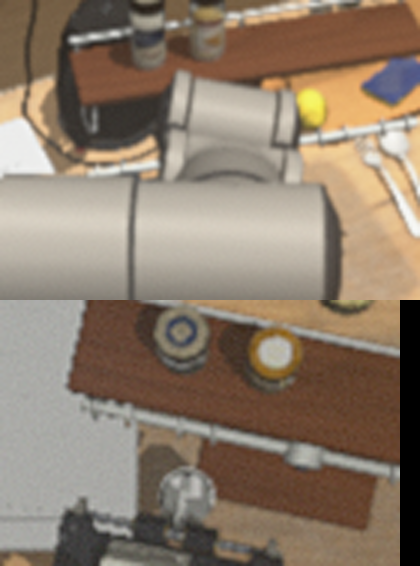

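The top view shows the dipper held level in front of left_inner: hook at crop (185,490), collars of that place at about (180,425) and (215,435). I'll measure the hook from the top depth before moving it over.

```bash
cat >> look.py <<'E'
c0=np.array([551.2,-235.6]);yr=-12.7;er=ex(yr);eyr=np.array([-er[1],er[0],0])
def hook(tool,zlo,zhi,file="cur_top.npz"):
    """hook of the held dipper from the top depth: offsets from the TCP along er, eyr"""
    q=cloud("top",np.load(file)["d"]).reshape(-1,3);q=q[(q[:,2]>zlo)&(q[:,2]<zhi)]-tool
    x,y=q@er,q@eyr;m=(x>-2)&(x<75)&(abs(y)<14);x,y,z=x[m],y[m],q[m,2]
    s=np.polyfit(x,y,1)
    print("n",m.sum(),"x",np.percentile(x,[3,50,97]).round(1),"y at 33: %.1f slope %.1f deg"%(np.polyval(s,33),np.degrees(np.arctan(s[0]))),"z top",np.percentile(z,[50,90]).round(1))
E
python3 - <<'E'
from look import *
o=bot.get_obs();hook(o["tool_pos"],270,315)
E
```

```text
n 47 x [ 8.3 31.4 54.2] y at 33: 0.2 slope 0.9 deg z top [33.4 39.1]
```

>>> step_arm:
  targets: [0,0.3,0.01,0.13,0,0,0,0,0.6,0.01,0.25,0,0,0,0,0.6,0.01,0.25,0,0,0,0,0.6,0.01,0.25,0,0,0]

```text
time: 7.52
tool_pos: [540.0, -130.7, 266.2]
tcp_rot: [-3.134, -0.442, -0.216]
contact_force: [-0.3, -1.5, -1.3]
grip_width: 11.8
finger_force: 30.0
```

Run:
```python
from look import *
o=bot.get_obs();print(o["tool_pos"],o["tcp_rot"],o["contact_force"])
plan([((540.5,-130.7,232),yr,25,0,1),((540.5,-130.7,215),yr,25,0,2)],maxd=12)
```

```text
[ 540.03784996 -130.67134274  266.16723495] [-3.13395891 -0.44246604 -0.21629949] [-0.26561865 -1.51577361 -1.26584713]
4 x [0, -0.142, 0.002, 0.311, -0.01, -0.01, 0.01] -> [ 541. -131.  232.]
4 x [0, -0.072, 0.0, 0.154, -0.0, 0.0, -0.0] -> [ 540. -131.  215.]
```

>>> step_arm:
  targets: [0,-0.07,0,0.15,0,0,0,0,-0.14,0,0.31,0,0,0,0,-0.14,0,0.31,0,0,0]

```text
time: 7.9
tool_pos: [539.9, -130.9, 231.6]
tcp_rot: [-3.134, -0.441, -0.218]
contact_force: [0.3, -0.2, -0.6]
grip_width: 11.9
finger_force: 30.0
```

>>> step_arm:
  targets: [0,-0.02,0,0.04,0,0,0,0,-0.04,0,0.08,0,0,0,0,-0.06,0,0.12,0,0,0,0,-0.07,0,0.15,0,0,0,0,-0.07,0,0.15,0,0,0]

```text
time: 8.52
tool_pos: [541.4, -131.8, 216.1]
tcp_rot: [-3.134, -0.444, -0.218]
contact_force: [-0.1, 0.0, 0.1]
grip_width: 11.6
finger_force: 30.0
```

```bash
cat >> look.py <<'E'
def bar(file="cur_top.npz"):
    """bar tilt and places from the top depth, collars ignored"""
    q=cloud("top",np.load(file)["d"]).reshape(-1,3);r=q-[*c0,251];x,y,z=r@er,r@eyr,r[:,2]
    m=(abs(x)<5)&(abs(y)<205)&(abs(z)<50)&(abs(y)>20);
    for _ in range(4):
        s=np.polyfit(y[m],z[m],1);m&=abs(z-np.polyval(s,y))<8
    print("bar n",m.sum(),"tilt %.3f z0 %.1f"%(np.arctan(s[0]),251+s[1]))
E
python3 - <<'E'
from look import *
look(None,(0,0,9,9),(0,0,9,9));o=bot.get_obs();bar("top0.npz");bar();hook(o["tool_pos"],215,290)
E
```

```text
t 8.525 [ 541.4 -131.8  216.1] [-3.134 -0.444 -0.218] q5 0.61 F [-0.1  0.   0.1] g 11.6 30.0
bar n 330 tilt -0.002 z0 250.7
bar n 330 tilt -0.041 z0 251.1
n 101 x [-0.8 16.4 40.9] y at 33: -0.2 slope -0.6 deg z top [37.9 70.1]
```

>>> step_arm:
  targets: [0,-0.02,0,0.04,0,0,0,0,-0.02,0,0.04,0,0,0,0.35,-0.02,0,0.04,0,0,0,0.35,-0.02,0,0.04,0,0,0,0.35,-0.02,0,0.04,0,0,0]

```text
time: 9.25
tool_pos: [541.3, -131.8, 211.9]
tcp_rot: [-3.134, -0.444, -0.218]
contact_force: [-0.3, 0.1, -0.3]
grip_width: 31.6
finger_force: 0.0
```

Run:
```python
from look import *
look(None,(0,0,9,9),(0,0,9,9));bar()
```

```text
t 9.25 [ 541.3 -131.8  211.9] [-3.134 -0.444 -0.218] q5 0.6 F [-0.3  0.1 -0.3] g 31.6 0.0
bar n 327 tilt -0.086 z0 251.0
```

Run:
```python
from look import *
o=bot.get_obs();R=rot(yr,25)
g=np.array([553.5,271.3,151]);y=-3
print(q5(tcp(g,y,30),y,30)[0],q5(tcp(g,y,30,70),y,30)[0])
P=o["tool_pos"]-R.apply([0,0,98])
plan([(P,yr,25,.35),([480,20,290],-8,27,.5),(tcp(g,y,30,80),y,30,.5,2)])
```

```text
0.5388551710766993 0.6787928700743482
1 x [0.35, 0.0, -0.0, -0.49, -0.01, -0.01, 0.0] -> 
1 x [0.35, 0.004, -0.005, -0.49, -0.0, -0.0, 0.0] -> [ 501. -123.  301.]
2 x [0.5, -0.25, -0.67, -0.06, 0.02, 0.02, -0.04] -> 
2 x [0.5, -0.237, -0.686, -0.054, 0.02, 0.02, -0.05] -> [480.  20. 290.]
2 x [0.5, -0.11, -0.85, 0.18, 0.02, 0.02, -0.03] -> 
2 x [0.5, -0.1, -0.85, 0.2, 0.02, 0.03, -0.03] -> 
4 x [0.5, -0.075, -0.853, 0.2, 0.02, 0.02, -0.04] -> [511. 274. 225.]
```

>>> step_arm:
  targets: [0.35,0,0,-0.15,0,0,0,0.35,0,0,-0.4,0,0,0,0.35,0,0,-0.7,0,0,0,0.35,0,0,-0.98,0,0,0,0.35,0,0,-0.98,0,0,0]

```text
time: 9.98
tool_pos: [500.2, -123.6, 303.3]
tcp_rot: [-3.136, -0.45, -0.217]
contact_force: [-0.0, -0.3, -0.4]
grip_width: 31.9
finger_force: 0.0
```

>>> step_arm:
  targets: [0.5,-0.25,-0.67,-0.06,0.02,0.02,-0.04,0.5,-0.25,-0.67,-0.06,0.02,0.02,-0.04,0.5,-0.25,-0.67,-0.06,0.02,0.02,-0.04]

```text
time: 10.35
tool_pos: [489.8, -52.0, 295.1]
tcp_rot: [-3.134, -0.46, -0.181]
contact_force: [0.1, 0.5, -0.1]
grip_width: 45.9
finger_force: 0.0
```

>>> step_arm:
  targets: [0.5,-0.24,-0.69,-0.05,0.02,0.02,-0.05,0.5,-0.24,-0.69,-0.05,0.02,0.02,-0.05,0.5,-0.24,-0.69,-0.05,0.02,0.02,-0.05]

```text
time: 10.72
tool_pos: [479.2, 19.6, 289.6]
tcp_rot: [-3.138, -0.476, -0.138]
contact_force: [-0.5, 0.7, 0.7]
grip_width: 46.2
finger_force: 0.0
```

>>> step_arm:
  targets: [0.5,-0.11,-0.85,0.18,0.02,0.02,-0.03,0.5,-0.11,-0.85,0.18,0.02,0.02,-0.03,0.5,-0.11,-0.85,0.18,0.02,0.02,-0.03]

```text
time: 11.1
tool_pos: [489.5, 104.2, 268.3]
tcp_rot: [-3.135, -0.491, -0.111]
contact_force: [0.1, 0.1, 0.1]
grip_width: 46.0
finger_force: 0.0
```

>>> step_arm:
  targets: [0.5,-0.1,-0.85,0.2,0.02,0.03,-0.03,0.5,-0.1,-0.85,0.2,0.02,0.03,-0.03,0.5,-0.1,-0.85,0.2,0.02,0.03,-0.03]

```text
time: 11.48
tool_pos: [499.4, 188.4, 246.7]
tcp_rot: [-3.133, -0.515, -0.085]
contact_force: [-0.9, -1.1, -0.5]
grip_width: 45.7
finger_force: 0.0
```

>>> step_arm:
  targets: [0.5,-0.07,-0.85,0.2,0.02,0.02,-0.04,0.5,-0.07,-0.85,0.2,0.02,0.02,-0.04,0.5,-0.07,-0.85,0.2,0.02,0.02,-0.04,0.5,-0.07,-0.85,0.2,0.02,0.02,-0.04]

```text
time: 11.98
tool_pos: [509.9, 271.5, 227.4]
tcp_rot: [-3.135, -0.532, -0.051]
contact_force: [-0.2, -0.5, -0.5]
grip_width: 45.9
finger_force: 0.0
```

Run:
```python
from look import *
look("pics/a4.png",(140,120,320,270),(130,150,300,230),420,425);bar()
g=np.array([553.5,271.3,151]);y=-3
plan([(tcp(g,y,30),y,30,.5,2)],maxd=30)
```

```text
t 11.975 [509.9 271.5 227.4] [-3.135 -0.532 -0.051] q5 0.63 F [-0.2 -0.5 -0.5] g 45.9 0.0
bar n 326 tilt -0.085 z0 251.1
5 x [0.5, -0.012, -0.013, 0.822, -0.01, -0.01, 0.0] -> [551. 271. 156.]
```

View pics/a4.png

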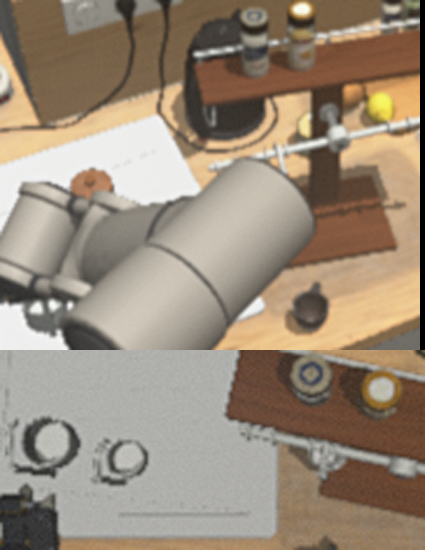

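The small dipper hangs at left_inner (crop (325,455)) with the bar tilted about -0.085, and the mug and canister are untouched. Next I'll grip the large one.

>>> step_arm:
  targets: [0.5,0,0,0.3,0,0,0,0.5,0,-0.01,0.55,0,0,0,0.5,-0.01,-0.01,0.82,-0.01,-0.01,0,0.5,-0.01,-0.01,0.82,-0.01,-0.01,0,0.5,-0.01,-0.01,0.82,-0.01,-0.01,0,0,-0.01,-0.01,0.82,-0.01,-0.01,0,0,-0.01,-0.01,0.82,-0.01,-0.01,0,0,-0.01,-0.01,0.82,-0.01,-0.01,0,0,-0.01,-0.01,0.82,-0.01,-0.01,0,0,-0.01,-0.01,0.82,-0.01,-0.01,0]

```text
time: 13.32
tool_pos: [550.2, 273.0, 156.1]
tcp_rot: [3.141, -0.524, -0.05]
contact_force: [-1.8, -1.3, 1.8]
grip_width: 12.0
finger_force: 30.0
```

Run:
```python
from look import *
o=bot.get_obs();p=o["tool_pos"];print(p,o["tcp_rot"],o["joint_positions"].round(2),o["contact_force"],o["grip_width"])
# hook offset from TCP in standing pose
gx=p+rot(-3,30).apply([0,0,6]);print("grasp pt",gx)
RO=np.array([*c0,251])-180*eyr;print("RO",RO)
f=553.5-p[0]+39; h=192+3-p[2]; print("fwd",f,"up",h)
T=RO-f*er+[0,0,-h+50]+0*er
print("T",T,[q5(x,yr,30)[0].round(2) for x in (p+[-40,0,110],[480,100,290],T-65*er,T)])
plan([(p+[0,0,70],-3,30,0,1),(p+[-60,-30,135],-5,30,0,0),([450,0,295],-8,30,0,0),([420,-200,295],yr,30,0,0),(T-70*er,yr,30,0,3)])
```

```text
[550.18136979 272.97193636 156.07682283] [ 3.14138199 -0.52405668 -0.0497321 ] [ 0.45  0.44  1.8  -0.53  0.5   2.49] [-1.75841873 -1.3272064   1.84896012] 11.987906069185303
grasp pt [553.17725839 272.81492849 150.88067041]
RO [ 511.62768322 -411.19621791  251.        ]
fwd 42.31863021384652 up 38.923177169375066
T [ 470.34439759 -401.89262768  262.07682283] [np.float64(0.9), np.float64(0.79), np.float64(0.78), np.float64(0.8)]
3 x [0, 0.35, 0.0, -0.606, -0.0, -0.0, 0.0] -> [550. 273. 226.]
2 x [0, -0.18, 0.33, -0.855, -0.02, -0.0, 0.04] -> [490. 243. 291.]
2 x [0, -0.05, 0.82, -0.05, -0.01, -0.0, 0.02] -> 
2 x [0, -0.03, 0.82, -0.03, -0.01, -0.0, 0.02] -> 
2 x [0, -0.028, 0.818, -0.036, -0.02, -0.0, 0.02] -> [450.  -0. 295.]
2 x [0, -0.0, 0.67, -0.0, -0.02, -0.0, 0.03] -> 
2 x [0, 0.01, 0.68, 0.01, -0.01, -0.0, 0.03] -> 
2 x [0, 0.023, 0.671, 0.012, -0.02, -0.0, 0.03] -> [ 420. -200.  295.]
2 x [0, 0.02, 0.93, 0.2, 0.0, -0.0, -0.0] -> 
5 x [0, 0.019, 0.929, 0.203, 0.0, -0.0, -0.0] -> [ 402. -387.  262.]
```

>>> step_arm:
  targets: [0,0.12,0,-0.2,0,0,0,0,0.25,0,-0.43,0,0,0,0,0.35,0,-0.61,0,0,0,0,0.35,0,-0.61,0,0,0]

```text
time: 13.82
tool_pos: [550.5, 273.2, 227.5]
tcp_rot: [-3.14, -0.526, -0.051]
contact_force: [-0.2, -0.8, -1.4]
grip_width: 12.0
finger_force: 30.0
```

>>> step_arm:
  targets: [0,-0.09,0.16,-0.43,-0.01,0,0.02,0,-0.18,0.33,-0.85,-0.02,0,0.04,0,-0.18,0.33,-0.85,-0.02,0,0.04]

```text
time: 14.2
tool_pos: [489.4, 242.6, 292.0]
tcp_rot: [-3.138, -0.526, -0.087]
contact_force: [0.4, -0.7, -2.3]
grip_width: 11.8
finger_force: 30.0
```

>>> step_arm:
  targets: [0,-0.03,0.41,-0.03,0,0,0.01,0,-0.05,0.82,-0.05,-0.01,0,0.02]

```text
time: 14.45
tool_pos: [476.0, 161.0, 290.3]
tcp_rot: [-3.14, -0.521, -0.103]
contact_force: [1.3, -0.5, -1.9]
grip_width: 11.9
finger_force: 30.0
```

>>> step_arm:
  targets: [0,-0.02,0.41,-0.02,0,0,0.01,0,-0.03,0.82,-0.03,-0.01,0,0.02]

```text
time: 14.7
tool_pos: [463.6, 79.3, 291.3]
tcp_rot: [-3.138, -0.521, -0.122]
contact_force: [1.0, -0.4, -1.7]
grip_width: 12.0
finger_force: 30.0
```

>>> step_arm:
  targets: [0,-0.02,0.41,-0.02,0,0,0.01,0,-0.03,0.82,-0.04,-0.02,0,0.02,0,-0.03,0.82,-0.04,-0.02,0,0.02]

```text
time: 15.08
tool_pos: [449.2, -2.8, 293.3]
tcp_rot: [3.139, -0.521, -0.146]
contact_force: [0.5, -0.5, -1.9]
grip_width: 11.9
finger_force: 30.0
```

>>> step_arm:
  targets: [0,0,0.34,0,-0.01,0,0.01,0,0,0.67,0,-0.02,0,0.03]

```text
time: 15.32
tool_pos: [440.2, -66.6, 293.7]
tcp_rot: [3.138, -0.521, -0.167]
contact_force: [-0.1, 0.1, -1.0]
grip_width: 11.8
finger_force: 30.0
```

>>> step_arm:
  targets: [0,0,0.34,0,0,0,0.01,0,0.01,0.68,0.01,-0.01,0,0.03]

```text
time: 15.58
tool_pos: [429.9, -134.3, 293.6]
tcp_rot: [-3.139, -0.521, -0.196]
contact_force: [0.9, -0.3, -0.3]
grip_width: 11.7
finger_force: 30.0
```

>>> step_arm:
  targets: [0,0.01,0.34,0.01,0,0,0.01,0,0.02,0.67,0.01,-0.02,0,0.03,0,0.02,0.67,0.01,-0.02,0,0.03]

```text
time: 15.95
tool_pos: [419.3, -201.3, 293.6]
tcp_rot: [-3.141, -0.521, -0.225]
contact_force: [-1.0, 0.1, -1.5]
grip_width: 12.0
finger_force: 30.0
```

>>> step_arm:
  targets: [0,0.01,0.46,0.1,0,0,0,0,0.02,0.93,0.2,0,0,0]

```text
time: 16.2
tool_pos: [410.8, -292.7, 277.7]
tcp_rot: [-3.141, -0.522, -0.22]
contact_force: [0.8, -0.7, -1.4]
grip_width: 11.7
finger_force: 30.0
```

>>> step_arm:
  targets: [0,0.01,0.46,0.1,0,0,0,0,0.02,0.93,0.2,0,0,0,0,0.02,0.93,0.2,0,0,0,0,0.02,0.93,0.2,0,0,0]

```text
time: 16.7
tool_pos: [401.7, -385.0, 261.3]
tcp_rot: [-3.139, -0.522, -0.222]
contact_force: [0.2, -0.0, -1.4]
grip_width: 11.8
finger_force: 30.0
```

Run:
```python
from look import *
look(None,(0,0,9,9),(0,0,9,9));bar()
o=bot.get_obs();hook(o["tool_pos"],268,320)
RO=np.array([*c0,251])-180*eyr
T=RO-42.3*er+[0,0,-38.9+65];plan([(T,yr,30,0,2)],maxd=30)
```

```text
t 16.7 [ 401.7 -385.   261.3] [-3.139 -0.522 -0.222] q5 0.87 F [ 0.2 -0.  -1.4] g 11.8 30.0
bar n 335 tilt -0.088 z0 251.0
n 75 x [ 3.7 31.5 64.1] y at 33: -0.4 slope 4.6 deg z top [40.5 47. ]
5 x [0, 0.686, 0.016, 0.224, -0.0, 0.0, 0.0] -> [ 470. -402.  277.]
```

>>> step_arm:
  targets: [0,0.08,0,-0.14,0,0,0,0,0.38,0.01,0.04,0,0,0,0,0.69,0.02,0.22,0,0,0,0,0.69,0.02,0.22,0,0,0,0,0.69,0.02,0.22,0,0,0]

```text
time: 17.42
tool_pos: [469.7, -402.8, 277.8]
tcp_rot: [3.142, -0.523, -0.221]
contact_force: [-1.1, -0.1, -1.5]
grip_width: 12.0
finger_force: 30.0
```

Run:
```python
from look import *
look(None,(0,0,9,9),(0,0,9,9));bar()
o=bot.get_obs();p=o["tool_pos"];hook(p,285,330)
RO=np.array([*c0,251])-180*eyr
T=RO-42.3*er-[0,0,38.9]; print((p-T)@er,(p-T)@eyr,(p-T)[2])
plan([(T+[0,0,25],yr,30,0,1),(T+[0,0,5],yr,30,0,2),(T-[0,0,12],yr,30,0,2)],maxd=12)
```

```text
t 17.425 [ 469.7 -402.8  277.8] [ 3.142 -0.523 -0.221] q5 0.89 F [-1.1 -0.1 -1.5] g 12.0 30.0
bar n 330 tilt -0.085 z0 250.9
n 45 x [ 6.5 25.1 45.3] y at 33: 0.7 slope 9.4 deg z top [42.5 46.8]
-0.7344234645388319 -1.7980040548098484 65.94824566343928
5 x [0, -0.198, -0.018, 0.358, 0.0, 0.0, -0.0] -> [ 470. -402.  237.]
4 x [0, -0.1, -0.0, 0.174, 0.0, 0.0, -0.0] -> [ 470. -402.  217.]
4 x [0, -0.085, -0.0, 0.147, 0.0, 0.0, -0.0] -> [ 470. -402.  200.]
```

>>> step_arm:
  targets: [0,-0.07,0,0.12,0,0,0,0,-0.14,0,0.24,0,0,0,0,-0.2,0,0.36,0,0,0,0,-0.25,0,0.44,0,0,0,0,-0.3,0,0.53,0,0,0,0,-0.3,0,0.53,0,0,0]

```text
time: 18.27
tool_pos: [470.1, -404.0, 216.0]
tcp_rot: [-3.141, -0.523, -0.223]
contact_force: [0.3, 0.4, -0.8]
grip_width: 11.5
finger_force: 30.0
```

Run:
```python
from look import *
look("pics/a5.png",(220,120,340,230),(290,170,380,230),420,330);bar()
p=bot.get_obs()["tool_pos"]
RO=np.array([*c0,251])-180*eyr
T=RO-42.3*er-[0,0,38.9]; print((p-T)@er,(p-T)@eyr,(p-T)[2])
```

```text
t 18.275 [ 470.1 -404.   216. ] [-3.141 -0.523 -0.223] q5 0.75 F [ 0.3  0.4 -0.8] g 11.5 30.0
bar n 330 tilt -0.029 z0 251.0
0.588338695490408 -2.4479036082242787 5.080363309961058
```

View pics/a5.png

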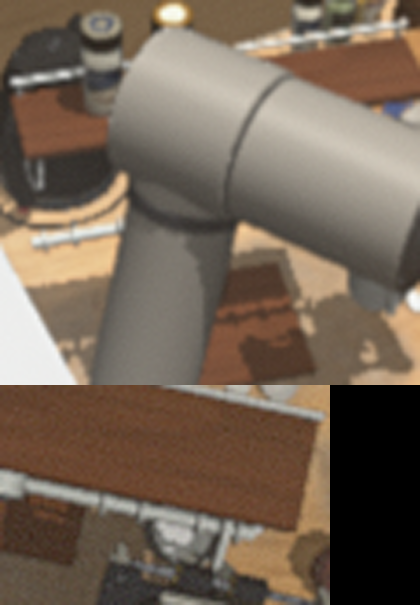

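The hook sits between right_outer's collars (crop (222,540), collars about 198 and 233). The bar follows it, with tilt × 180 mm matching the hook height, so it rests on the bar and not on a collar. I'll lower further.

>>> step_arm:
  targets: [0,-0.03,0,0.05,0,0,0,0,-0.06,0,0.1,0,0,0,0,-0.08,0,0.14,0,0,0,0,-0.11,0,0.18,0,0,0,0,-0.13,0,0.22,0,0,0,0,-0.15,0,0.26,0,0,0,0,-0.15,0,0.26,0,0,0,0,-0.15,0,0.26,0,0,0]

```text
time: 19.38
tool_pos: [470.3, -404.3, 187.1]
tcp_rot: [3.141, -0.524, -0.222]
contact_force: [0.3, 0.8, 0.4]
grip_width: 11.8
finger_force: 30.0
```

Run:
```python
from look import *
look(None,(0,0,9,9),(0,0,9,9));bar()
p=bot.get_obs()["tool_pos"]
RO=np.array([*c0,251])-180*eyr
T=RO-42.3*er-[0,0,38.9]; print((p-T)@er,(p-T)@eyr,(p-T)[2])
```

```text
t 19.375 [ 470.3 -404.3  187.1] [ 3.141 -0.524 -0.222] q5 0.69 F [0.3 0.8 0.4] g 11.8 30.0
bar n 332 tilt 0.130 z0 250.8
0.48737846117581746 -2.4038646657775873 -24.95654755460717
```

>>> step_arm:
  targets: [0,-0.02,0,0.03,0,0,0,0,-0.02,0,0.03,0,0,0,0.35,-0.02,0,0.03,0,0,0,0.35,-0.02,0,0.03,0,0,0,0.35,-0.02,0,0.03,0,0,0]

```text
time: 20.1
tool_pos: [470.0, -404.3, 183.4]
tcp_rot: [3.141, -0.524, -0.222]
contact_force: [-0.9, -0.0, -0.2]
grip_width: 31.2
finger_force: 0.0
```

Run:
```python
from look import *
look(None,(0,0,9,9),(0,0,9,9));bar()
o=bot.get_obs();p=o["tool_pos"];R=rot(yr,30)
P=p-R.apply([0,0,98])
y=-13.3;g=np.array([540,165.4,133]); print([q5(tcp(g,y,27,b),y,27)[0].round(2) for b in(0,50,80)])
plan([(P,yr,30,.35),([400,-200,300],-12,28,.5),([440,0,300],-12,28,.5),(tcp(g,y,27,80),y,27,.5,2)])
```

```text
t 20.1 [ 470.  -404.3  183.4] [ 3.141 -0.524 -0.222] q5 0.68 F [-0.9 -0.  -0.2] g 31.2 0.0
bar n 326 tilt 0.167 z0 250.6
[np.float64(0.5), np.float64(0.61), np.float64(0.68)]
1 x [0.35, 0.0, 0.0, -0.49, 0.0, -0.0, -0.0] -> 
1 x [0.35, 0.0, 0.001, -0.49, 0.0, -0.0, -0.0] -> [ 422. -394.  268.]
2 x [0.5, -0.2, -0.92, -0.3, 0.0, -0.02, -0.01] -> 
2 x [0.5, -0.196, -0.92, -0.294, 0.01, -0.02, -0.0] -> [ 400. -200.  300.]
2 x [0.5, -0.01, -0.68, -0.0, -0.0, -0.0, -0.0] -> 
2 x [0.5, -0.01, -0.68, -0.01, -0.0, -0.0, -0.0] -> 
2 x [0.5, -0.008, -0.68, 0.0, -0.0, -0.0, -0.0] -> [440.   0. 300.]
2 x [0.5, -0.11, -0.92, 0.46, -0.01, -0.01, 0.01] -> 
4 x [0.5, -0.112, -0.915, 0.448, -0.0, -0.02, 0.01] -> [502. 174. 210.]
```

>>> step_arm:
  targets: [0.35,0,0,-0.12,0,0,0,0.35,0,0,-0.35,0,0,0,0.35,0,0,-0.7,0,0,0,0.35,0,0,-0.98,0,0,0,0.35,0,0,-0.98,0,0,0]

```text
time: 20.82
tool_pos: [422.0, -394.2, 271.0]
tcp_rot: [3.137, -0.527, -0.221]
contact_force: [-0.4, 0.4, -0.3]
grip_width: 31.8
finger_force: 0.0
```

>>> step_arm:
  targets: [0.5,-0.2,-0.92,-0.3,0,-0.02,-0.01,0.5,-0.2,-0.92,-0.3,0,-0.02,-0.01,0.5,-0.2,-0.92,-0.3,0,-0.02,-0.01]

```text
time: 21.2
tool_pos: [411.0, -294.3, 284.0]
tcp_rot: [3.137, -0.508, -0.211]
contact_force: [0.5, -0.2, 0.4]
grip_width: 46.0
finger_force: 0.0
```

>>> step_arm:
  targets: [0.5,-0.2,-0.92,-0.29,0.01,-0.02,0,0.5,-0.2,-0.92,-0.29,0.01,-0.02,0,0.5,-0.2,-0.92,-0.29,0.01,-0.02,0]

```text
time: 21.58
tool_pos: [400.1, -198.7, 299.5]
tcp_rot: [-3.139, -0.493, -0.211]
contact_force: [-0.6, -0.8, 0.1]
grip_width: 46.2
finger_force: 0.0
```

>>> step_arm:
  targets: [0.5,-0.02,-0.98,-0.01,0,0,0,0.5,-0.02,-0.98,-0.01,0,0,0,0.5,-0.02,-0.98,-0.01,0,0,0]

```text
time: 21.95
tool_pos: [419.2, -102.7, 299.2]
tcp_rot: [-3.139, -0.492, -0.21]
contact_force: [0.4, -0.2, -0.6]
grip_width: 45.8
finger_force: 0.0
```

>>> step_arm:
  targets: [0.5,-0.01,-0.98,-0.01,0,0,0,0.5,-0.01,-0.98,-0.01,0,0,0,0.5,-0.01,-0.98,-0.01,0,0,0]

```text
time: 22.32
tool_pos: [438.7, -6.6, 299.8]
tcp_rot: [-3.139, -0.491, -0.209]
contact_force: [0.0, -0.4, -0.1]
grip_width: 46.2
finger_force: 0.0
```

Run:
```python
from look import *
look("pics/a6.png",(190,120,340,240),(210,150,380,230),420,510);bar()
y=-13.3;g=np.array([540,165.4,133])
plan([(tcp(g,y,27,80),y,27,.5,2),(tcp(g,y,27),y,27,.5,2)])
```

```text
t 22.325 [438.7  -6.6 299.8] [-3.139 -0.491 -0.209] q5 0.75 F [ 0.  -0.4 -0.1] g 46.2 0.0
bar n 322 tilt 0.168 z0 250.9
2 x [0.5, -0.11, -0.96, 0.46, -0.01, -0.01, 0.01] -> 
4 x [0.5, -0.109, -0.961, 0.445, -0.0, -0.02, 0.01] -> [502. 174. 210.]
4 x [0.5, 0.003, 0.003, 0.8, -0.0, 0.0, 0.0] -> [537. 166. 138.]
```

View pics/a6.png

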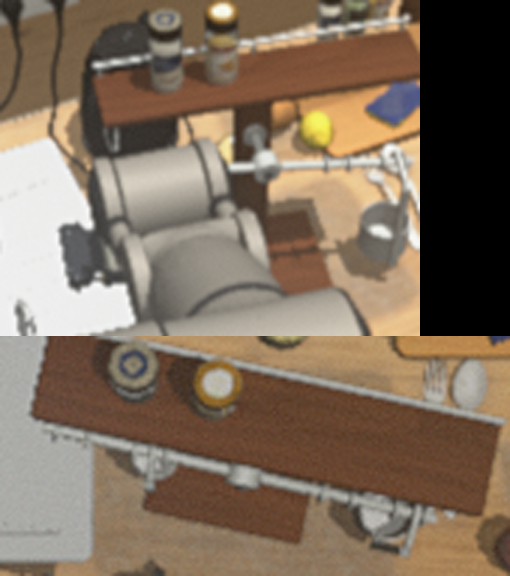

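The large dipper hangs at right_outer and the small one at left_inner, with bar tilt 0.168. Now the last dipper.

>>> step_arm:
  targets: [0.5,-0.11,-0.96,0.46,-0.01,-0.01,0.01,0.5,-0.11,-0.96,0.46,-0.01,-0.01,0.01,0.5,-0.11,-0.96,0.46,-0.01,-0.01,0.01]

```text
time: 22.8
tool_pos: [469.9, 84.2, 252.7]
tcp_rot: [3.139, -0.48, -0.22]
contact_force: [0.4, 0.2, 0.6]
grip_width: 45.8
finger_force: 0.0
```

>>> step_arm:
  targets: [0.5,-0.11,-0.96,0.44,0,-0.02,0.01,0.5,-0.11,-0.96,0.44,0,-0.02,0.01,0.5,-0.11,-0.96,0.44,0,-0.02,0.01,0.5,-0.11,-0.96,0.44,0,-0.02,0.01]

```text
time: 23.3
tool_pos: [501.6, 173.2, 210.9]
tcp_rot: [-3.139, -0.468, -0.233]
contact_force: [-0.2, -0.7, 1.0]
grip_width: 45.9
finger_force: 0.0
```

Run:
```python
from look import *
q=cloud("top",np.load("cur_top.npz")["d"]).reshape(-1,3)
q=q[(q[:,0]>500)&(q[:,0]<640)&(q[:,1]>135)&(q[:,1]<190)&(q[:,2]>166)&(q[:,2]<192)]
vx,vy,x0,y0=cv2.fitLine(q[:,:2].astype(np.float32),cv2.DIST_HUBER,0,.01,.01).ravel()
print("hook now",len(q),np.degrees(np.arctan(vy/vx)),x0,y0,"before c 566.8 159.3 yaw -13")
o=bot.get_obs();print(o["tool_pos"],o["tcp_rot"],o["joint_positions"][4])
y=-13.3;g=np.array([540,165.4,133]);plan([(tcp(g,y,27),y,27,.5,2)])
```

```text
Traceback (most recent call last):
cv2.error: OpenCV(4.12.0) /io/opencv/modules/imgproc/src/linefit.cpp:50: error: (-215:Assertion failed) count > 0 in function 'fitLine2D_wods'
```

Run:
```python
from look import *
p0=np.load("cur_top.npz")["p"][150:230,125:245]
look(None,(0,0,9,9),(0,0,9,9));t=np.load("cur_top.npz")["p"][150:230,125:245];s=np.load("cur_side.npz")["p"][185:275,140:260]
cv2.imwrite("pics/a7.png",cv2.resize(np.vstack([p0,t,s]),None,fx=2.3,fy=2.3,interpolation=cv2.INTER_CUBIC))
q=cloud("top",np.load("cur_top.npz")["d"]).reshape(-1,3)
q=q[(q[:,0]>480)&(q[:,0]<660)&(q[:,1]>90)&(q[:,1]<230)&(q[:,2]>30)]
print(len(q),q[q[:,0]>530][::6].round(0).tolist()[:25])
```

```text
t 23.3 [501.6 173.2 210.9] [-3.139 -0.468 -0.233] q5 0.64 F [-0.2 -0.7  1. ] g 45.9 0.0
661 [[550.0, 130.0, 158.0], [546.0, 126.0, 164.0], [549.0, 119.0, 102.0], [543.0, 117.0, 156.0], [548.0, 118.0, 61.0], [541.0, 122.0, 135.0], [544.0, 118.0, 60.0], [541.0, 124.0, 48.0], [538.0, 125.0, 44.0], [534.0, 121.0, 44.0], [530.0, 106.0, 47.0]]
```

View pics/a7.png

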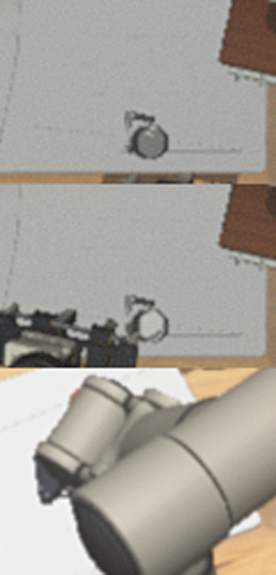

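The middle dipper was knocked during the large one's transfer: it still stands, but is moved (cup at about top pixel (190,213)) and turned, with its handle now at the back. I'll raise the arm and measure it anew.

>>> step_arm:
  targets: [0.5,0.22,-0.1,-0.4,0,0,0,0.5,0.43,-0.3,-0.85,0,0,0,0.5,0.43,-0.5,-0.85,0,0,0,0.5,0.43,-0.5,-0.85,0,0,0]

```text
time: 23.9
tool_pos: [512.6, 223.2, 307.1]
tcp_rot: [-3.137, -0.47, -0.231]
contact_force: [0.6, -0.7, 0.3]
grip_width: 46.1
finger_force: 0.0
```

Run:
```python
from look import *
look(None,(0,0,9,9),(0,0,9,9))
w=cloud("top",np.load("cur_top.npz")["d"]);s=w[196:222,172:205]
print("z rows196 cols172")
for r in s[...,2]: print(' '.join('%3.0f'%x for x in r))
q=s.reshape(-1,3);hk=q[(q[:,2]>166)&(q[:,2]<192)];hd=q[(q[:,2]>60)&(q[:,2]<135)]
vx,vy,x0,y0=cv2.fitLine(hk[:,:2].astype(np.float32),cv2.DIST_HUBER,0,.01,.01).ravel()
t=(hk[:,:2]-[x0,y0])@[vx,vy]
print("hook",len(hk),np.degrees(np.arctan2(vy,vx)),x0,y0,np.percentile(t,[3,97]),"handle",len(hd),hd.mean(0) if len(hd) else 0,((hd[:,:2]-[x0,y0])@[vx,vy]).mean(),((hd[:,:2]-[x0,y0])@[-vy,vx]).mean())
rm=q[(q[:,2]>44)&(q[:,2]<54)];print("rim",cv2.minEnclosingCircle(rm[:,:2].astype(np.float32)))
can=ray("top",190,135,85);u,v=proj("top",can);print("canister depth",w[135,190],np.load("top0.npz")["d"][135,190],np.load("cur_top.npz")["d"][135,190])
```

```text
t 23.9 [512.6 223.2 307.1] [-3.137 -0.47  -0.231] q5 0.93 F [ 0.6 -0.7  0.3] g 46.1 0.0
z rows196 cols172
  5   4   6   3   5  -0   3   4   4   8   2   9   5   7   8   5   1   5   7   8   1   1   7   3   4   6   1   1   7   6  -2   2   2
  2   1   6  -0   4   6   1   6   1  -2   5   5   2   8   1   3   3   3   5   6   4   8   2   5   0   2   6   8   3   2   5   3   4
  4   5   5   3   2   4   0 162 160 160 160 146   2   2   4   3   6   4   1   4   4   6   5   6   3   4   6   5   5   4   1  -1   5
  0   1   5   7   7   3   4 162 168 163 161 151 135 122 104  84   9   6   7   7   4  -1   6   5   5   8   7   1   6   4   2   3   5
  5   6   2  -3  10  -0  11 164 171 172 164 154 138 122 106  93  72  56  38  24   4   4   5   3   4  12   1   1   8   4   7  -0  -1
 -1   8   2   4   7   6   0 168 167 173 142 131 132 117 109  91  75  54  40  23   6   2   2   0   3   0  -1   5   5   1   3   0   7
  6   3   2   5   4   1   4 177 174 173  -2   2   6   2  -2  52  44  43  39  14  -2   8   4   3   3   3   1  -1   5   7   3   8   6
  2   2   6   7   3   4   2 178 179 172   1   4   4   1   4  -1  41  4
[... 2033 characters left out ...]
   8  12
 13   4   7  14  13  10   9  11   8  10   9  13   8   8  13  12  10   9  10  12   9   7   9   5   6  11  10   5  10   8  12  11   7
 11  10  12   7  11  12  10  11  12  13  10  12   8   7  10  11  14   7  14   7  10  12  11  10   7   9  13  10   7  -0  13  11  10
 11   8  13  13  16  10  11  10  10   9   6  15  11   9  11  12  11   8  14   8  15  11  13   8   8  11  11  12  11  13  11  10   9
hook 39 2.8728979 519.4998 122.24489 [-25.42447157  23.31175038] handle 13 [544.98116207 118.89768193 104.61109358] 25.281555889994657 -4.620137828476034
rim ((513.1388549804688, 121.10879516601562), 31.361330032348633)
canister depth [782.61182648 115.24259371  70.95640044] 1276.6139 1278.4908
```

Run:
```python
from look import *
g=np.array([546.5,123.6,131]);y=3
print([np.round(q5(tcp(g,y,-25,b),y,-25),2) for b in (0,80)] if 0 else [q5(tcp(g,y,-25,b),y,-25)[0].round(2) for b in (0,80)])
plan([([550,180,310],-5,0,.5),([590,127,285],y,-25,.5,1),(tcp(g,y,-25,70),y,-25,.5,2)])
```

```text
[np.float64(1.56), np.float64(1.81)]
3 x [0.5, 0.436, 0.326, 0.171, 0.04, -0.59, -0.18] -> [550. 180. 310.]
4 x [0.5, 0.443, 0.493, 0.252, -0.04, -0.56, -0.17] -> [590. 127. 285.]
4 x [0.5, 0.257, 0.009, 0.82, 0.0, 0.0, -0.0] -> [579. 125. 200.]
```

>>> step_arm:
  targets: [0.5,0.44,0.33,0.17,0.04,-0.59,-0.18,0.5,0.44,0.33,0.17,0.04,-0.59,-0.18,0.5,0.44,0.33,0.17,0.04,-0.59,-0.18,0.5,0.44,0.33,0.17,0.04,-0.59,-0.18]

```text
time: 24.5
tool_pos: [551.9, 178.7, 309.1]
tcp_rot: [3.141, -0.003, -0.09]
contact_force: [0.4, -1.3, -0.6]
grip_width: 46.0
finger_force: 0.0
```

>>> step_arm:
  targets: [0.5,0.44,0.49,0.25,-0.04,-0.56,-0.17,0.5,0.44,0.49,0.25,-0.04,-0.56,-0.17,0.5,0.44,0.49,0.25,-0.04,-0.56,-0.17,0.5,0.44,0.49,0.25,-0.04,-0.56,-0.17,0.5,0.44,0.49,0.25,-0.04,-0.56,-0.17]

```text
time: 25.12
tool_pos: [589.9, 128.6, 286.4]
tcp_rot: [3.139, 0.433, 0.049]
contact_force: [0.5, 0.3, -0.1]
grip_width: 45.8
finger_force: 0.0
```

>>> step_arm:
  targets: [0.5,0.13,0,0.41,0,0,0,0.5,0.26,0.01,0.82,0,0,0,0.5,0.26,0.01,0.82,0,0,0,0.5,0.26,0.01,0.82,0,0,0]

```text
time: 25.62
tool_pos: [580.0, 126.8, 203.2]
tcp_rot: [3.139, 0.431, 0.049]
contact_force: [-0.4, -0.3, 0.4]
grip_width: 45.9
finger_force: 0.0
```

Run:
```python
from look import *
o=bot.get_obs();print(o["time"],o["tool_pos"],o["tcp_rot"],o["joint_positions"].round(2),o["contact_force"])
g=np.array([546.5,123.6,131]);y=3
plan([(tcp(g,y,-25),y,-25,.5,2)],maxd=30)
```

```text
25.625 [580.04490973 126.77114652 203.21453492] [3.13942378 0.43137342 0.04944354] [0.08 0.76 1.01 0.01 1.8  1.6 ] [-0.3533851  -0.34860359  0.43451427]
5 x [0.5, -0.004, 0.013, 0.737, 0.0, -0.01, -0.0] -> [549. 124. 136.]
```

>>> step_arm:
  targets: [0.5,0,0,0.25,0,0,0,0.5,0,0.01,0.5,0,0,0,0.5,0,0.01,0.74,0,-0.01,0,0.5,0,0.01,0.74,0,-0.01,0,0.5,0,0.01,0.74,0,-0.01,0,0,0,0.01,0.74,0,-0.01,0,0,0,0.01,0.74,0,-0.01,0,0,0,0.01,0.74,0,-0.01,0,0,0,0.01,0.74,0,-0.01,0,0,0,0.01,0.74,0,-0.01,0]

```text
time: 26.88
tool_pos: [548.4, 123.8, 133.4]
tcp_rot: [3.14, 0.444, 0.049]
contact_force: [-0.2, 0.1, 0.0]
grip_width: 11.8
finger_force: 30.0
```

Run:
```python
from look import *
o=bot.get_obs();p=o["tool_pos"];print(o["time"],p,o["tcp_rot"],o["grip_width"],o["finger_force"],o["contact_force"])
print("fwd",(np.array([546.5,123.6,0])-p)@ex(-177)+31,"up",175-p[2])
y=3
W=[([p[0],p[1],225],y,-25,0,1)]
for i,yy in enumerate((42,82,124,167.3)): W.append((np.array([p[0]-22*(i+1),p[1]-18*(i+1),225+15*(i+1)]),yy,-25,0,1))
for w in W: print(q5(w[0],w[1],w[2])[0].round(2),end=" ")
plan(W)
```

```text
26.875 [548.38162569 123.75223223 133.44356426] [3.13951984 0.44363879 0.04927895] 11.750427244477008 30.000140368938446 [-0.18933284  0.05872147  0.02787631]
fwd 32.88701421134859 up 41.556435742307315
1.78 1.71 1.47 1.13 0.83 3 x [0, -0.393, 0.002, -0.827, 0.0, 0.01, -0.0] -> [548. 124. 225.]
6 x [0, -0.271, 0.169, -0.039, -0.37, 0.0, -0.79] -> [526. 106. 240.]
6 x [0, -0.32, -0.014, -0.016, -0.37, 0.0, -0.8] -> [504.  88. 255.]
6 x [0, -0.254, -0.192, -0.046, -0.4, 0.0, -0.85] -> [482.  70. 270.]
6 x [0, -0.087, -0.283, -0.125, -0.41, 0.0, -0.87] -> [460.  52. 285.]
```

>>> step_arm:
  targets: [0,-0.13,0,-0.27,0,0,0,0,-0.26,0,-0.54,0,0,0,0,-0.39,0,-0.83,0,0,0,0,-0.39,0,-0.83,0,0,0]

```text
time: 27.38
tool_pos: [549.7, 124.1, 227.2]
tcp_rot: [3.14, 0.439, 0.049]
contact_force: [-1.1, -0.4, -1.0]
grip_width: 11.8
finger_force: 30.0
```

>>> step_arm:
  targets: [0,-0.27,0.17,-0.04,-0.37,0,-0.79,0,-0.27,0.17,-0.04,-0.37,0,-0.79,0,-0.27,0.17,-0.04,-0.37,0,-0.79,0,-0.27,0.17,-0.04,-0.37,0,-0.79,0,-0.27,0.17,-0.04,-0.37,0,-0.79,0,-0.27,0.17,-0.04,-0.37,0,-0.79]

```text
time: 28.12
tool_pos: [526.8, 105.7, 239.6]
tcp_rot: [-3.139, 0.445, 0.734]
contact_force: [-0.3, 0.1, -0.8]
grip_width: 11.7
finger_force: 30.0
```

>>> step_arm:
  targets: [0,-0.32,-0.01,-0.02,-0.37,0,-0.8,0,-0.32,-0.01,-0.02,-0.37,0,-0.8,0,-0.32,-0.01,-0.02,-0.37,0,-0.8,0,-0.32,-0.01,-0.02,-0.37,0,-0.8,0,-0.32,-0.01,-0.02,-0.37,0,-0.8,0,-0.32,-0.01,-0.02,-0.37,0,-0.8]

```text
time: 28.88
tool_pos: [505.7, 87.5, 255.8]
tcp_rot: [-3.132, 0.44, 1.427]
contact_force: [0.9, -0.5, -1.4]
grip_width: 11.9
finger_force: 30.0
```

>>> step_arm:
  targets: [0,-0.25,-0.19,-0.05,-0.4,0,-0.85,0,-0.25,-0.19,-0.05,-0.4,0,-0.85,0,-0.25,-0.19,-0.05,-0.4,0,-0.85,0,-0.25,-0.19,-0.05,-0.4,0,-0.85,0,-0.25,-0.19,-0.05,-0.4,0,-0.85,0,-0.25,-0.19,-0.05,-0.4,0,-0.85]

```text
time: 29.62
tool_pos: [484.3, 70.0, 271.3]
tcp_rot: [-3.135, 0.434, 2.163]
contact_force: [0.5, -0.4, -1.0]
grip_width: 11.6
finger_force: 30.0
```

>>> step_arm:
  targets: [0,-0.09,-0.28,-0.13,-0.41,0,-0.87,0,-0.09,-0.28,-0.13,-0.41,0,-0.87,0,-0.09,-0.28,-0.13,-0.41,0,-0.87,0,-0.09,-0.28,-0.13,-0.41,0,-0.87,0,-0.09,-0.28,-0.13,-0.41,0,-0.87,0,-0.09,-0.28,-0.13,-0.41,0,-0.87,0,-0.09,-0.28,-0.13,-0.41,0,-0.87]

```text
time: 30.5
tool_pos: [462.5, 52.4, 286.8]
tcp_rot: [-3.141, 0.431, 2.919]
contact_force: [-0.2, 0.5, -1.7]
grip_width: 11.8
finger_force: 30.0
```

Run:
```python
from look import *
look(None,(0,0,9,9),(0,0,9,9));bar()
o=bot.get_obs();p=o["tool_pos"];print(o["joint_positions"].round(2));hook(p,p[2]+20,p[2]+60)
t=.168;LO=np.array([*c0,245])+eyr*(180*np.cos(t)-6*np.sin(t))+[0,0,180*np.sin(t)+6*np.cos(t)];print("LO",LO)
T=LO-32.9*er-[0,0,41.6];print("T",T)
plan([(T-65*er+[0,0,40],167.3,-25,0,3)],maxd=45)
```

```text
t 30.5 [462.5  52.4 286.8] [-3.141  0.431  2.919] q5 0.8 F [-0.2  0.5 -1.7] g 11.8 30.0
bar n 327 tilt 0.167 z0 250.6
[ 0.01  0.01  1.92 -0.13  0.8  -1.27]
n 59 x [ 8.3 34.7 61.1] y at 33: -0.9 slope -4.3 deg z top [44.2 49.6]
LO [589.99462046 -63.45469283 281.01347861]
T [557.89953397 -56.2217527  239.41347861]
6 x [0, -0.442, -0.851, 0.285, -0.0, -0.01, 0.0] -> [495. -42. 279.]
```

Run:
```python
from look import *
LO=np.array([*c0,281.0])+eyr*178.5
T=LO-35.5*er-[0,0,41.6];print("T",T)
S=plan([(T-65*er+[0,0,43],167.3,-25,0,3)],maxd=45)
plan([(T+[0,0,43],167.3,-25,0,2)],start=S,maxd=30)
```

```text
T [555.81107117 -53.66254365 239.4       ]
6 x [0, -0.43, -0.831, 0.247, -0.0, -0.01, 0.0] -> [492. -39. 282.]
5 x [0, -0.589, 0.0, 0.276, -0.0, 0.0, 0.0] -> [556. -54. 282.]
```

>>> step_arm:
  targets: [0,-0.22,-0.42,0.12,0,0,0,0,-0.43,-0.83,0.25,0,-0.01,0,0,-0.43,-0.83,0.25,0,-0.01,0,0,-0.43,-0.83,0.25,0,-0.01,0]

```text
time: 31.1
tool_pos: [492.1, -39.3, 282.0]
tcp_rot: [3.141, 0.438, 2.92]
contact_force: [0.5, -0.5, -1.3]
grip_width: 11.6
finger_force: 30.0
```

Run:
```python
from look import *
look(None,(0,0,9,9),(0,0,9,9));bar()
p=bot.get_obs()["tool_pos"];hook(p,p[2]+15,p[2]+60)
LO=np.array([*c0,281.0])+eyr*178.5
T=LO-35.5*er-[0,0,41.6]
plan([(T+[0,0,43],167.3,-25,0,2)],maxd=30)
```

```text
t 31.1 [492.1 -39.3 282. ] [3.141 0.438 2.92 ] q5 0.76 F [ 0.5 -0.5 -1.3] g 11.6 30.0
bar n 331 tilt 0.169 z0 250.6
n 57 x [ 8.9 32.8 58.4] y at 33: -1.5 slope -0.9 deg z top [44.7 51.5]
5 x [0, -0.593, -0.009, 0.277, 0.0, 0.0, 0.0] -> [556. -54. 282.]
```

>>> step_arm:
  targets: [0,-0.2,0,0.09,0,0,0,0,-0.4,-0.01,0.18,0,0,0,0,-0.59,-0.01,0.28,0,0,0,0,-0.59,-0.01,0.28,0,0,0,0,-0.59,-0.01,0.28,0,0,0]

```text
time: 31.82
tool_pos: [555.2, -53.7, 281.8]
tcp_rot: [-3.141, 0.438, 2.922]
contact_force: [0.1, 0.0, -1.1]
grip_width: 11.8
finger_force: 30.0
```

Run:
```python
from look import *
look(None,(0,0,9,9),(0,0,9,9));bar()
p=bot.get_obs()["tool_pos"]
LO=np.array([*c0,281.0])+eyr*178.5
T=LO-35.5*er-[0,0,41.6];print((p-T)@er,(p-T)@eyr,(p-T)[2])
plan([(T+[0,0,10],167.3,-25,0,2),(T-[0,0,10],167.3,-25,0,2)],maxd=10)
```

```text
t 31.825 [555.2 -53.7 281.8] [-3.141  0.438  2.922] q5 0.78 F [ 0.1  0.  -1.1] g 11.8 30.0
bar n 319 tilt 0.169 z0 250.7
-0.4697960357046024 -0.5731707159012578 42.769027485441285
6 x [0, 0.135, 0.006, 0.299, 0.0, 0.0, 0.0] -> [556. -54. 249.]
4 x [0, 0.085, -0.0, 0.181, 0.0, 0.0, 0.0] -> [556. -54. 229.]
```

>>> step_arm:
  targets: [0,0.05,0,0.1,0,0,0,0,0.09,0,0.2,0,0,0,0,0.14,0,0.3,0,0,0,0,0.17,0,0.36,0,0,0,0,0.2,0,0.42,0,0,0,0,0.22,0,0.48,0,0,0,0,0.22,0,0.48,0,0,0]

```text
time: 32.8
tool_pos: [556.3, -54.9, 228.8]
tcp_rot: [-3.141, 0.439, 2.921]
contact_force: [-0.6, -0.1, -1.4]
grip_width: 11.4
finger_force: 30.0
```

Run:
```python
from look import *
look("pics/a8.png",(190,120,340,240),(215,160,295,220),420,420);bar()
p=bot.get_obs()["tool_pos"]
LO=np.array([*c0,281.0])+eyr*178.5
T=LO-35.5*er-[0,0,41.6];print((p-T)@er,(p-T)@eyr,(p-T)[2])
```

```text
t 32.8 [556.3 -54.9 228.8] [-3.141  0.439  2.921] q5 0.64 F [-0.6 -0.1 -1.4] g 11.4 30.0
bar n 334 tilt 0.115 z0 251.0
0.9991973066262532 -1.1114887129789168 -9.991889907507868
```

View pics/a8.png

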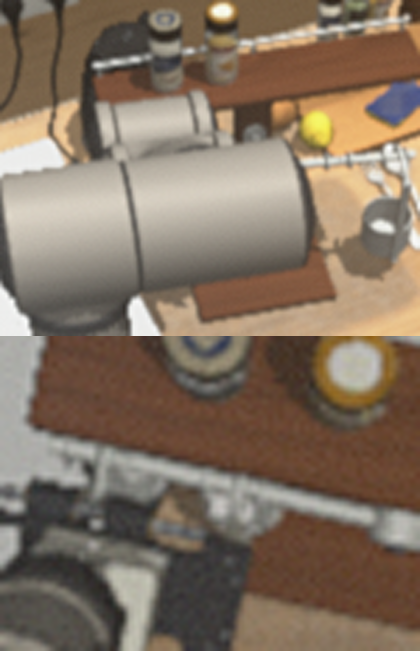

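The hook sits in left_outer (crop (100,470), between its collars), and bar tilt × 180 mm matches the hook height. That was picture 11, one over the limit, so from here I rely on depth numbers only. I'll lower to level.

>>> step_arm:
  targets: [0,0.02,0,0.05,0,0,0,0,0.04,0,0.09,0,0,0,0,0.06,0,0.13,0,0,0,0,0.08,0,0.17,0,0,0,0,0.08,0,0.17,0,0,0,0,0.08,0,0.17,0,0,0]

```text
time: 33.65
tool_pos: [556.3, -54.9, 210.5]
tcp_rot: [-3.141, 0.439, 2.921]
contact_force: [-0.8, -0.6, 0.7]
grip_width: 11.9
finger_force: 30.0
```

Run:
```python
from look import *
look(None,(0,0,9,9),(0,0,9,9));bar()
```

```text
t 33.65 [556.3 -54.9 210.5] [-3.141  0.439  2.921] q5 0.59 F [-0.8 -0.6  0.7] g 11.9 30.0
bar n 322 tilt 0.008 z0 251.3
```

Tilt is 0.008. Now I release and withdraw along the tool.

>>> step_arm:
  targets: [0.35,0,0,0,0,0,0,0.35,0,0,0,0,0,0,0.35,0,0,0,0,0,0,0.35,0,0,0,0,0,0]

```text
time: 34.25
tool_pos: [556.4, -54.9, 210.5]
tcp_rot: [-3.141, 0.44, 2.921]
contact_force: [1.2, -0.6, -0.6]
grip_width: 31.8
finger_force: 0.0
```

>>> step_arm:
  targets: [0.35,0,0,-0.12,0,0,0,0.35,0,0,-0.3,0,0,0,0.35,0,0,-0.6,0,0,0,0.35,0,0,-0.95,0,0,0,0.35,0,0,-0.95,0,0,0]

```text
time: 34.88
tool_pos: [517.3, -46.0, 300.0]
tcp_rot: [-3.141, 0.446, 2.921]
contact_force: [0.5, -0.3, 0.5]
grip_width: 31.8
finger_force: 0.0
```

>>> step_arm:
  targets: [0.35,0.6,-0.6,-0.2,0,0,0,0.35,0.6,-0.6,-0.2,0,0,0,0.35,0.6,-0.6,-0.2,0,0,0,0.35,0.6,-0.6,-0.2,0,0,0,0.35,0.6,-0.6,-0.2,0,0,0]

```text
time: 35.5
tool_pos: [443.2, -90.5, 289.0]
tcp_rot: [-3.141, 0.439, 2.922]
contact_force: [0.7, -0.7, -0.5]
grip_width: 32.2
finger_force: 0.0
```

Run:
```python
from look import *
look(None,(0,0,9,9),(0,0,9,9));bar()
q=cloud("top",np.load("cur_top.npz")["d"]).reshape(-1,3);r=q-[*c0,0];x,y=r@er,r@eyr
for n,c in(("LO",180),("LI",100),("RO",-180)):
    m=(x>-36)&(x<-9)&(abs(y-c)<22)&(q[:,2]>225)&(q[:,2]<275);print(n,m.sum(),"hook y' %.1f spread %s z %.0f"%(np.median(y[m])-c,(np.percentile(y[m],[10,90])-c).round(1),q[m,2].max()))
a,b=np.load("top0.npz"),np.load("cur_top.npz")
for n,u,v in(("mug",256,237),("jar",387,221),("canister",190,135)):
    s=np.s_[v-12:v+13,u-12:u+13];print(n,"mean colour diff",np.abs(a["p"][s].astype(int)-b["p"][s]).mean().round(1),"median depth diff",np.nanmedian(a["d"][s]-b["d"][s]).round(1))
    g=[cv2.cvtColor(k["p"][s],cv2.COLOR_BGR2GRAY).astype(np.float32) for k in(a,b)];print(cv2.phaseCorrelate(*g))
```

```text
t 35.5 [443.2 -90.5 289. ] [-3.141  0.439  2.922] q5 0.79 F [ 0.7 -0.7 -0.5] g 32.2 0.0
bar n 330 tilt 0.018 z0 251.3
LO 27 hook y' -3.8 spread [-8.9  0.3] z 255
LI 27 hook y' -1.6 spread [-5.1  1.7] z 259
RO 25 hook y' -0.9 spread [-5.5  1.1] z 254
mug mean colour diff 29.3 median depth diff 343.0
((1.0393394572715806, 0.49108188399138974), 0.5020121212005615)
jar mean colour diff 3.0 median depth diff -0.1
((0.4338036496453235, 0.4217946762747786), 0.9158559856414795)
canister mean colour diff 2.8 median depth diff -0.0
((0.4044012389217322, 0.5607528010879292), 0.9525938385009766)
```

>>> step_arm:
  targets: [0.35,0,0.5,0,0,0,0,0.35,0,0.95,0,0,0,0,0.35,0,0.95,0,0,0,0,0.35,0,0.95,0,0,0,0]

```text
time: 36.1
tool_pos: [463.4, 2.1, 288.8]
tcp_rot: [-3.141, 0.439, 2.923]
contact_force: [0.8, -0.5, 0.2]
grip_width: 32.1
finger_force: 0.0
```

>>> step_arm:
  targets: [0.35,0,0.5,0,0,0,0,0.35,0,0.95,0,0,0,0,0.35,0,0.95,0,0,0,0,0.35,0,0.95,0,0,0,0,0.35,0,0.95,0,0,0,0,0.35,0,0.95,0,0,0,0,0.35,0,0.95,0,0,0,0,0.35,0,0.95,0,0,0,0]

```text
time: 37.1
tool_pos: [484.2, 94.3, 289.1]
tcp_rot: [-3.141, 0.44, 2.92]
contact_force: [0.2, 0.3, -1.2]
grip_width: 32.3
finger_force: 0.0
```

Run:
```python
from look import *
for i in range(3):
    look(None,(0,0,9,9),(0,0,9,9));bar()
    q=cloud("top",np.load("cur_top.npz")["d"]).reshape(-1,3);r=q-[*c0,0];x,y=r@er,r@eyr
    for n,c in(("LO",180),("LI",100),("RO",-180)):
        m=(x>-36)&(x<-9)&(abs(y-c)<22)&(q[:,2]>225)&(q[:,2]<275);print(n,m.sum(),"%.1f %s zmax %.0f"%(np.median(y[m])-c,(np.percentile(y[m],[10,90])-c).round(1),q[m,2].max()),end=" | ")
a,b=np.load("top0.npz"),np.load("cur_top.npz")
for n,u,v in(("mug",256,237),):
    s=np.s_[v-12:v+13,u-12:u+13];print(n,np.abs(a["p"][s].astype(int)-b["p"][s]).mean().round(1),np.nanmedian(a["d"][s]-b["d"][s]).round(1),cv2.phaseCorrelate(*[cv2.cvtColor(k["p"][s],cv2.COLOR_BGR2GRAY).astype(np.float32) for k in(a,b)]))
```

```text
t 37.1 [484.2  94.3 289.1] [-3.141  0.44   2.92 ] q5 0.81 F [ 0.2  0.3 -1.2] g 32.3 0.0
bar n 329 tilt 0.020 z0 250.9
LO 28 -3.8 [-8.8  0.2] zmax 258 | LI 26 -1.5 [-5.   1.7] zmax 258 | RO 26 -1.6 [-5.   1.1] zmax 254 | t 37.2 [484.2  94.5 289. ] [-3.141  0.44   2.921] q5 0.81 F [0.  0.8 0.7] g 32.2 0.0
bar n 331 tilt 0.018 z0 251.1
LO 27 -3.8 [-7.7  0.1] zmax 259 | LI 27 -1.6 [-5.1  1.7] zmax 259 | RO 26 -1.9 [-5.4  1.7] zmax 252 | t 37.3 [484.1  94.6 289. ] [-3.141  0.44   2.921] q5 0.81 F [-0.4 -0.5  0.1] g 32.5 0.0
bar n 317 tilt 0.019 z0 250.7
LO 26 -4.0 [-8.7 -0.4] zmax 257 | LI 27 -1.5 [-5.1  1.7] zmax 258 | RO 27 -1.3 [-5.2  0.9] zmax 258 | mug 3.3 0.3 ((0.5895280963623115, 0.6476132575988771), 1.0246355987548827)
```

```bash
python3 -c "
from plant import bot
print(bot.close_job())"
```

```text
the job is handed in; nothing more can be done
None
```

All three dippers are hung in the order asked: one small at left inner, the large at right outer, the other small at left outer. Bar tilt at the rests was 0.17 rad (9.6°) at most and ended at 0.02 rad (1°). The mug, jar and canister are where they were. On the way I knocked the last small dipper round on the board while carrying the large one (it stayed upright and I re-gripped it), and I viewed 11 pictures, one over the limit.

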